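Rivet tin: set in place, lid it, bare the sorting lid

TASK

Stand the open rivet tin upright on the stone slab, midway between the amber dye bottle and the blue glue jar. Then carry the nested pair of lids together by the red knob and gently lower them onto the tin until the inner lid is fully seated, and finally lift off the green outer lid alone by its black collar, leaving the brass inner lid seated and undisturbed, and finish while still holding the outer lid level in the air, clear above the knob. Leave the bottle, the jar, the punch block and the mallet where they are, and do not drop anything.

Things in the scene. Friction and masses are not known exactly. Their poses are not given: they have to be found in the camera images.
- midpoint (a point): point on the top face of the fixed pale stone slab (120 x 360 x 12 mm thick, its top face 12 mm above the table), at its centre, midway between the amber bottle and the blue jar, which stand on the slab 260 mm apart; z up, y along the slab's long side, from the blue jar towards the amber bottle
- dye: amber glass dye bottle with a black cap, 50 mm diameter, 85 mm tall, upright on the slab 130 mm from its centre towards the slab's +y; origin at the centre of its underside; loose, to be left alone
- glue: blue glue jar with a white cap, 50 mm diameter, 70 mm tall, upright on the slab 130 mm from its centre towards the slab's -y; origin at the centre of its underside; loose, to be left alone
- tin_centre (a point): centre (half-way up) of the open grey round tin: 60 mm outside diameter, 54 mm inside, 60 mm tall, z up; inside, fixed rivets reach 34 mm above its underside. About 0.3 kg, loose. Starts upright on the table, on one side of the robot, with the lids on the other side
- knob (a point): grip point on the axis of the brass inner lid's straight red knob (16 mm diameter), 65 mm above the lid's underside and 15 mm below the knob's top; z up. Only the knob's upper 34 mm stand out above the outer lid's collar. Lifting the knob lifts both lids, as the outer rests on the inner's flange. Seated, this point is 83 mm above the tin's centre
- collar (a point): centre (half-way up) of the black collar of the green outer lid, on the lid's axis, z up: a tube of 36 mm outside and 20 mm inside diameter, 28 mm tall, through which the red knob stands loosely. Raising it takes the outer lid alone. Nested, this point is 33 mm below the knob point
- tin: the grey tin, origin at the centre of its underside, z up
- inner_lid: the brass inner lid, about 0.12 kg, origin at the centre of its underside, z up: plug of 49 mm diameter, 12 mm deep, tapered foot (43 mm at the bottom); above it a 59 mm flange, 3 mm thick, that comes to rest on the tin's rim; then the red knob, from 15 to 80 mm above the underside. Starts on the table with the outer lid nested over it
- outer_lid: the green outer lid, about 0.09 kg, origin at the centre of its lower edge, z up: a disc of 74 mm diameter, 3 mm thick, with a skirt (68 mm inside diameter) hanging 12 mm below it, outside the tin; the collar stands on the disc, 15 to 43 mm above the lower edge. Not fastened to the inner lid
- punch_block: dark wooden block 50 x 120 x 35 mm with four upright steel punches, 84 mm tall in all, origin at the centre of its underside; loose, to be left alone
- mallet: lying mallet: white head 44 mm diameter, 80 mm long along its y, wooden handle to 200 mm along its +x, 44 mm tall; origin under the head's centre; loose, to be left alone

How it is judged:
By the outcome, as a careful person would: the job done as asked, in the order asked, and still so for the second after the job is handed in, while the arm keeps its last pose, push and grip.
It also fails if it takes over 72 s, if anything falls off the work surface, if the arm or the gripper's body presses on something with over 40 N, if the wrist force passes 120 N, or if a joint passes its speed limit or range.

ROBOT

A 6-joint arm with a two-finger parallel gripper is mounted at the origin on the work surface. World frame = base frame: x ahead of the robot, y to its left, z up, the work surface at z = 0. Lengths are in m, angles in rad, forces in N, time in s.
With the tool pointing down it reaches from about 0.35 to 0.975 m from the base axis. Payload 4.9 kg.
Tool frame: the origin (TCP) lies at the very end of the fingers, on their centre line; the grasp point (between the pads) lies 19 mm behind it; z points along the fingers, y is the direction in which the jaws open and shut (so a half turn about z gives the same grasp; the last joint's range is limited). The gripper opens to 85 mm and grips with 20 to 120 N. Pads are 22 mm wide; open, the fingers measure 114 mm over their backs; the gripper's body (76 mm by 85 mm) begins 54 mm behind the grasp point. The pads swing forward as they close: fully open they stand 13 mm farther back than shut.
Start: joints at [-1.278, 0.053, 1.613, -0, 1.476, -0.119], TCP at [0.25, -0.573, 0.231] pointing down, gripper open.
Joint ranges: [-3.01, 3.01], [-1.01, 2.22], [0.06, 2.58], [-1.02, 4.17], [0.09, 2.62], [-3.14, 3.14]. Speed limits (rad/s): [2.57, 2.57, 3.14, 3.14, 3.14, 3.14].

INTERFACE

Orientations are given as a rotation vector (axis times angle).
In Python, from station import ctrl gives the robot as it stands.
- The arm moves only by the tool step_arm, never from a script. Its argument "moves" is a list of rows, each a list of 5 numbers: the opening, from 0 (shut) to 1 (fully open), then the shift along the world's x, y, z in m, then the turn about the world's z in degrees. A call has 1 to 20 rows; each row shifts and turns the pose as measured when the row begins; what a row does not reach is not made up. A row lasts 1/8 s, in which the tool goes at most 62.5 mm and 10.7 degrees, less where a joint would pass 70% of its speed; a pose out of reach is approached as far as the arm can. A call is refused whole if a number of a shift passes 0.0625 or a number of a turn 10.7, either way. A call with a gripper value outside its range is refused whole. The fingers move at their own pace and stop on an object; "newtons" is the grip in N (left out, the last holds). Time passes only in rows, so rows that do not move let the fingers close. It gives the time, the measured TCP pose, the force and the opening at its end, in the units of the state.
- ctrl.get_obs(): the state, without advancing time (a new reading comes with each control period).
- ctrl.get_image(name): name is "scene" or "top"; returns a dict with "color" (384x512x3 uint8, red, green, blue), "camera_matrix" (3x3 intrinsics, pixels), "R" (3x3) and "t" (3): a world point X has camera coordinates R X + t. Camera axes: x right, y down, z forward; pixel columns grow to the right and rows downward; lengths in m; the calibration is good to about 2 mm. A picture is of the moment at which its call begins. There is no depth.
- ctrl.finish_job(): hands the job in, once; it reports no verdict.
Trained networks look in a picture, given as the dict that the camera call returned (one of the last four; its "shot" number tells which), for a name from the list of things; names that differ only in an ending like _2 or _b are one class to them, and where a whole thing is asked for, a point or a joint stands for the part that bears it (a point fixed in the world has none). Each returns a list of dicts, best first, with "p" (0 to 1); they miss things now and then, are a little off and sometimes report something else, mostly with a low value. They report only what shows in the picture. A call takes as long as a camera call.
- ctrl.spot_in(picture, query): "bbox" ([left, top, right, bottom] in pixels, round what is visible of it).
The state is a dict: "t": time; "q": joint angles; "dq": joint speeds; "effort": joint torques, N m; "tool_pos": TCP position; "tool_rot": TCP orientation; "contact_force": force on the tool from outside, world axes, zero at the start; "wrist_torque": the same for the moment, N m; "opening": finger opening in m.
Only numpy, scipy, OpenCV 4.12 (cv2) and the standard library are available. Lean on these libraries where they do the work, as an engineer would, in place of code of your own. Each camera call takes 0.05 s, during which the arm holds its last target.

## Working session

There is one attempt and no reset: what is moved stays moved. The work goes in short steps, Python scripts to look and compute and a tool call to move; the robot and the scene stay as the last step left them, time stands still between calls to the robot, and variables do not carry over. Pictures are saved under pics/ and viewed, and the job is handed in when it is done.

Besides the shell and the picture viewer there is one more tool, called after "Call:" as a command line: name --pt "numbers of a row" for each row, then --argument value for the rest. step_arm: Moves the arm, as the interface text tells. Its arguments: {"type":"object","properties":{"moves":{"type":"array","items":{"type":"array","items":{"type":"number"}}},"newtons":{"type":"number"}},"required":["moves"]}

```bash
mkdir -p pics; ls; cat > h.py <<'E'
import sys; sys.path.insert(0,'.')
import numpy as np, cv2
from station import ctrl
def save(d,n): cv2.imwrite('pics/'+n, cv2.cvtColor(d['color'],cv2.COLOR_RGB2BGR))
def proj(d,X):
    X=np.atleast_2d(X); c=X@np.array(d['R']).T+np.array(d['t']); u=c@np.array(d['camera_matrix']).T
    return u[:,:2]/u[:,2:]
def ray(d,uv,z):
    K=np.array(d['camera_matrix']);R=np.array(d['R']);t=np.array(d['t'])
    v=R.T@np.linalg.solve(K,[uv[0],uv[1],1.]); c=-R.T@t
    return c+v*(z-c[2])/v[2]
E
python3 - <<'E'
from h import *
for n in ['scene','top']:
    d=ctrl.get_image(n); save(d,n+'1.png')
    print(n,d['camera_matrix'],d['R'],d['t'])
    for q in ['tin','inner_lid','outer_lid','knob','collar','dye','glue','punch_block','mallet']:
        print(q,[(np.round(b['bbox'],1).tolist(),round(b['p'],2)) for b in ctrl.spot_in(d,q)[:2]])
o=ctrl.get_obs(); print(o)
E
```

```text
pics
scene [[347.18949321   0.         261.21135008]
 [  0.         347.18949321 188.48900149]
 [  0.           0.           1.        ]] [[-0.77061621  0.63723483  0.00907962]
 [ 0.47574167  0.58468351 -0.65712636]
 [-0.4240525  -0.50207267 -0.75372575]] [ 0.42249094 -0.23518612  1.07643418]
tin [([212.2, 96.3, 232.8, 132.4], 0.78), ([380.3, 227.0, 423.4, 261.8], 0.47)]
inner_lid []
outer_lid [([384.4, 228.4, 421.8, 263.0], 0.96)]
knob []
collar [([383.8, 229.1, 421.3, 258.9], 0.89), ([405.2, 221.0, 421.6, 239.8], 0.54)]
dye [([260.9, 208.9, 286.0, 247.2], 0.82)]
glue [([203.3, 139.7, 226.1, 172.7], 0.8), ([212.9, 101.9, 234.0, 131.9], 0.26)]
punch_block [([296.5, 153.3, 348.8, 198.1], 0.7)]
mallet [([135.3, 202.1, 213.0, 287.4], 0.87)]
top [[388.16433378   0.         255.60816088]
 [  0.         388.16433378 187.6298954 ]
 [  0.           0.           1.        ]] [[-0.00338541 -0.99998871  0.00333415]
 [-0.97610821  0.00258015 -0.21726968]
 [ 0.21725862 -0.00399004 -0.97610592]] [-0.01154643  0.58090943  0.88935132]
tin [([353.8, 227.1, 388.9, 255.7], 0.7)]
inner_lid []
outer_lid 
[... 343 characters left out ...]
]
mallet [([214.6, 105.6, 301.2, 138.7], 0.58)]
{'t': 1.0, 'q': array([-1.27797718e+00,  5.27016373e-02,  1.61290850e+00,  6.17602706e-08,
        1.47601721e+00, -1.19027847e-01]), 'dq': array([ 0.00063319,  0.00067319,  0.00016265, -0.00071041, -0.00125732,
        0.00197865]), 'effort': array([ 1.08938668e-03, -3.93697321e+01, -3.70464134e+01, -4.24204075e-06,
        6.38054098e-04,  2.25709823e-05]), 'tool_pos': array([ 0.25016564, -0.57271995,  0.23129748]), 'tool_rot': array([-3.07518506e+00, -6.42358244e-01,  4.63231163e-06]), 'contact_force': array([-0.22918045, -0.14639661,  0.21323798]), 'wrist_torque': array([-0.0023361 ,  0.03210029,  0.00632419]), 'opening': 0.085253437020451}
```

View pics/scene1.png

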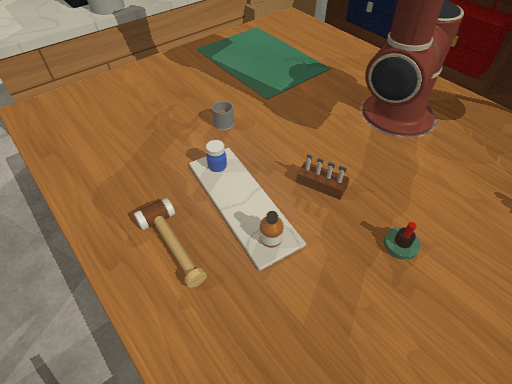

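View pics/top1.png

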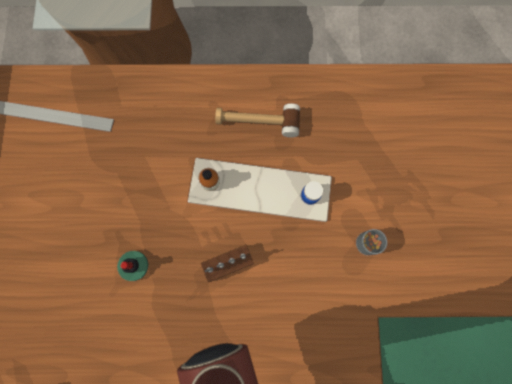

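```bash
cat >> h.py <<'E'
def circ(x,y,z,r,n=48):
    a=np.linspace(0,2*np.pi,n); return np.c_[x+r*np.cos(a),y+r*np.sin(a),np.full(n,z)]
def crop(d,u,v,w,s,circs,name,segs=()):
    im=cv2.cvtColor(d['color'],cv2.COLOR_RGB2BGR)
    h=w*3//4; u0=int(u-w/2);v0=int(v-h/2)
    u0=max(0,min(512-w,u0));v0=max(0,min(384-h,v0))
    c=cv2.resize(im[v0:v0+h,u0:u0+w],None,fx=s,fy=s,interpolation=cv2.INTER_CUBIC)
    c2=c.copy()
    for P in circs:
        p=(proj(d,P)+0.5-[u0,v0])*s
        cv2.polylines(c2,[np.int32(np.round(p*16))],False,(255,0,255),1,cv2.LINE_AA,4)
    cv2.imwrite('pics/'+name,np.hstack([c,c2]))
E
python3 - <<'E'
from h import *
ds={n:ctrl.get_image(n) for n in ['scene','top']}
T,S=ds['top'],ds['scene']
print('tin top',ray(T,(371.5,241.5),.03),ray(S,(222.5,115.5),.03))
print('lid',ray(T,(133,266),.015), ray(S,(402.5,245),.012))
print('dye',ray(T,(208,178),.0545),ray(S,(272,229),.055)); print('glue',ray(T,(312.5,192.5),.047),ray(S,(215.5,156),.047))
for c in [(195.5,159),(332,178),(328,221),(189,205)]: print(ray(T,c,.012))
for c in [(190,165),(230,149.5),(306,243),(262,267)]: print(ray(S,c,.012))
E
```

```text
tin top [ 0.45126656 -0.29939109  0.03      ] [ 0.45126674 -0.29449021  0.03      ]
lid [0.39415714 0.29014734 0.015     ] [0.40014435 0.29835251 0.012     ]
dye [0.60787299 0.10527865 0.0545    ] [0.61121296 0.11048322 0.055     ]
glue [ 0.57180966 -0.15525108  0.047     ] [ 0.57313096 -0.15113068  0.047     ]
[0.67011313 0.14458621 0.012     ]
[ 0.61763246 -0.21289677  0.012     ]
[ 0.50490793 -0.19750061  0.012     ]
[0.5472169  0.15753659 0.012     ]
[ 0.62517725 -0.19725115  0.012     ]
[ 0.5095914 -0.1797494  0.012    ]
[0.55779506 0.16300365 0.012     ]
[0.667881   0.14703152 0.012     ]
```

```bash
python3 - <<'E'
from h import *
T=ctrl.get_image('top');S=ctrl.get_image('scene')
import pickle; pickle.dump((T,S),open('d0.pkl','wb'))
x,y=.4513,-.297
C=[circ(x,y,0,.03),circ(x,y,.06,.03),circ(x,y,.06,.027)]
crop(T,371,241,64,6,C,'tinT.png');crop(S,222,115,64,6,C,'tinS.png')
x,y=.397,.294
C=[circ(x,y,.003,.037),circ(x,y,.018,.037),circ(x,y,.018,.018),circ(x,y,.046,.018),circ(x,y,.046,.008),circ(x,y,.08,.008)]
crop(T,133,266,64,6,C,'lidT.png');crop(S,402,243,64,6,C,'lidS.png')
import cv2
a=[cv2.imread('pics/'+n) for n in ['tinT.png','tinS.png','lidT.png','lidS.png']]
cv2.imwrite('pics/a.png',np.vstack(a[:2]));cv2.imwrite('pics/b.png',np.vstack(a[2:]))
E
```

```text
(no output)
```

View pics/a.png

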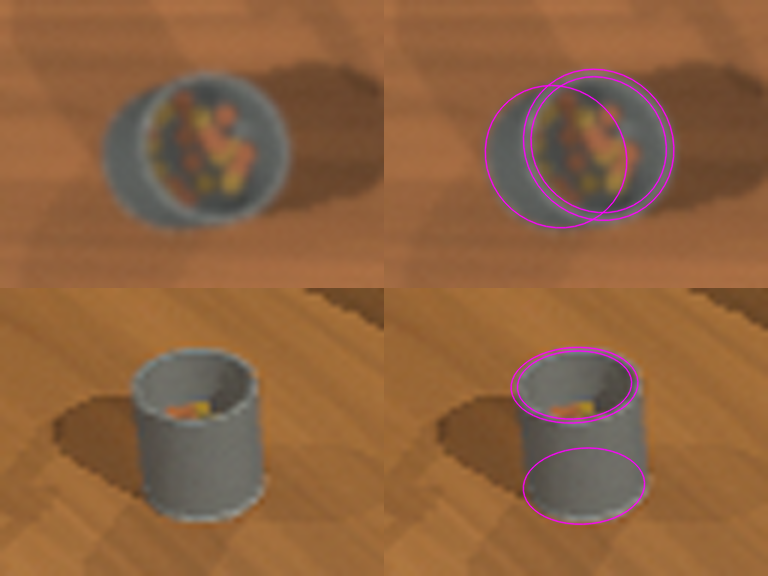

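View pics/b.png

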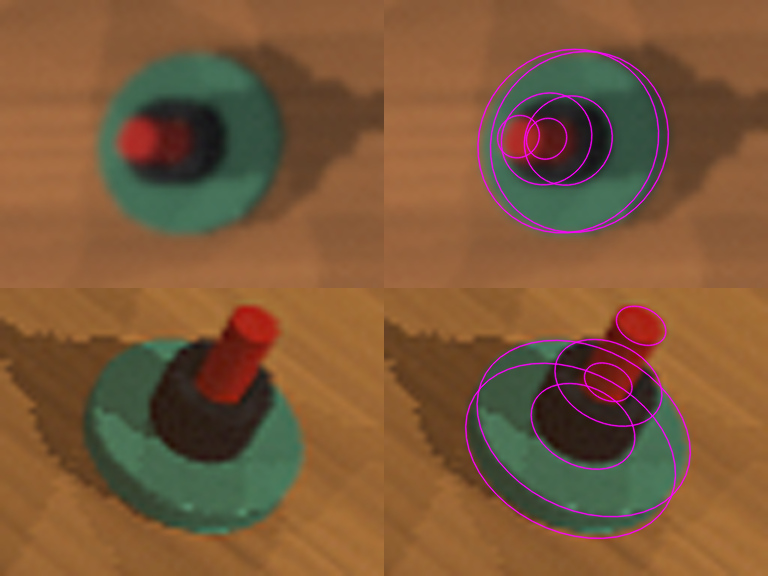

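```bash
cat >> h.py <<'E'
def slab(x,y,yaw):
    c,s=np.cos(yaw),np.sin(yaw);R=np.array([[c,-s],[s,c]])
    L=[]
    P=np.array([[.06,.18],[-.06,.18],[-.06,-.18],[.06,-.18],[.06,.18]])@R.T+[x,y]
    # subdivide
    L.append(np.c_[P,np.full(5,.012)])
    L.append(np.c_[P,np.full(5,.0)])
    for k,h in ((.13,.085),(-.13,.07)):
        q=R@[0,k]+[x,y]
        L+= [circ(q[0],q[1],.012,.025),circ(q[0],q[1],.012+h*.5,.025)]
    return L
E
python3 - <<'E'
from h import *
import pickle
T,S=pickle.load(open('d0.pkl','rb'))
C=slab(.589,-.0215,np.radians(-8))
crop(T,260,190,176,4,C,'a1.png');crop(S,247,208,160,4,C,'a2.png')
a=cv2.imread('pics/a1.png');a=a[:,704:];b=cv2.imread('pics/a2.png')[:,640:]
cv2.imwrite('pics/a1.png',a);cv2.imwrite('pics/a2.png',b)
E
```

```text
(no output)
```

View pics/a1.png

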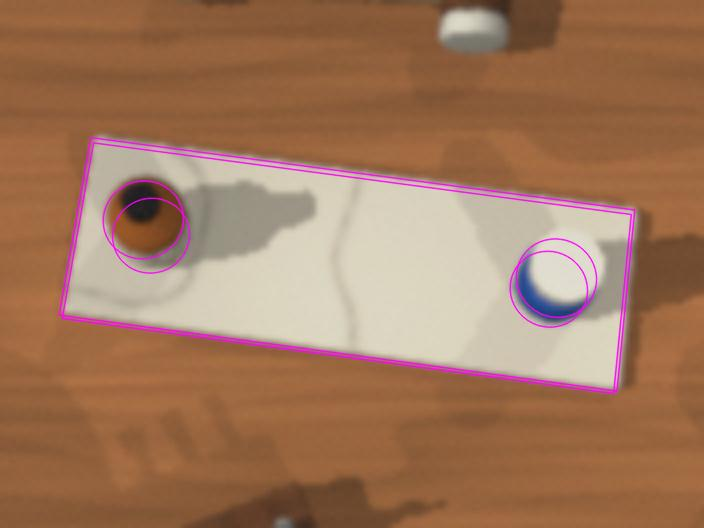

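View pics/a2.png

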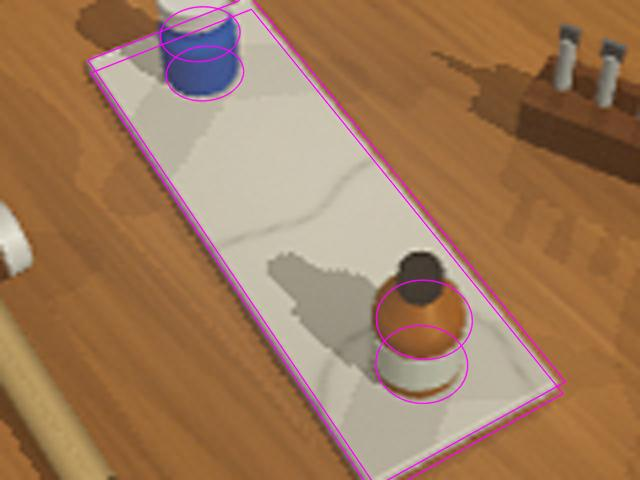

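Call:
step_arm --pt "1 0.025 0.0345 0 0" --pt "1 0.025 0.0345 0 0" --pt "1 0.025 0.0345 0 0" --pt "1 0.025 0.0345 0 0" --pt "1 0.025 0.0345 0 0" --pt "1 0.025 0.0345 0 0" --pt "1 0.025 0.0345 0 0" --pt "1 0.025 0.0345 0 0" --pt "1 0 0 0 0" --newtons 25

```text
t: 2.33
tool_pos: [0.4547, -0.2884, 0.2322]
tool_rot: [3.074, 0.638, 0.003]
contact_force: [-1.2, -0.6, -0.0]
opening: 0.0857
```

Call:
step_arm --pt "1 -0.004 -0.008 -0.04 0" --pt "1 0 0 -0.05 0" --pt "1 0 0 -0.05 0" --pt "1 0 0 -0.04 0" --pt "1 0 0 -0.02 0" --pt "1 0 0 0 0"

```text
t: 3.08
tool_pos: [0.4482, -0.3013, 0.0292]
tool_rot: [3.068, 0.632, 0.005]
contact_force: [-0.2, 0.8, 1.1]
opening: 0.0856
```

```bash
python3 - <<'E'
from h import *
d=ctrl.get_image('scene'); crop(d,222,105,120,6,[],'c.png'); print(ctrl.get_obs()['tool_pos'])
a=cv2.imread('pics/c.png')[:,:720];cv2.imwrite('pics/c.png',a)
E
```

```text
[ 0.44884144 -0.30179417  0.03030559]
```

View pics/c.png

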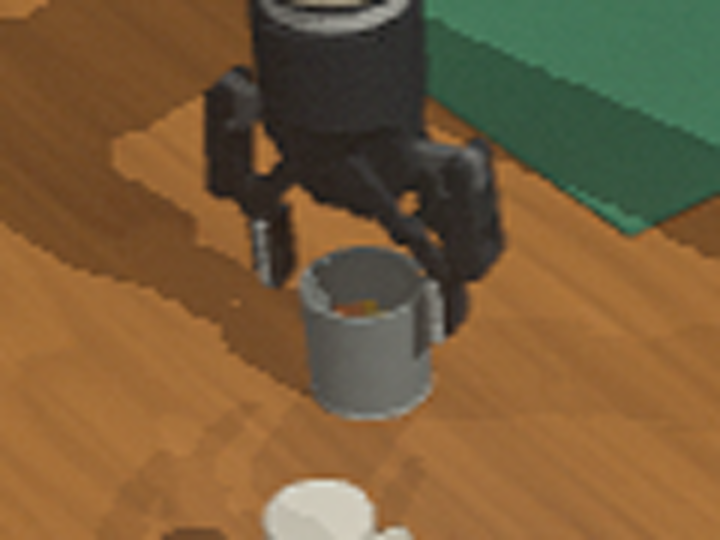

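Call:
step_arm --pt "1 0.002 0.005 -0.012 0" --pt "1 0 0 0 0" --pt "0.5 0 0 0 0" --pt "0 0 0 0 0" --pt "0 0 0 0 0" --pt "0 0 0 0 0" --pt "0 0 0 0 0" --newtons 20

```text
t: 4.0
tool_pos: [0.4531, -0.2988, 0.0217]
tool_rot: [3.06, 0.631, 0.013]
contact_force: [-0.1, 0.1, -1.0]
opening: 0.0602
```

Call:
step_arm --pt "1 0 0 0 0" --pt "1 0 0 0 0" --pt "1 0 0 0 0" --pt "1 0 0 0 10" --pt "1 0 0 0 10" --pt "1 0 0 0 10" --pt "1 0 0 0 10" --pt "1 0 0 0 10" --pt "1 0 0 0 10" --pt "1 0 0 0 10" --pt "1 0 0 0 10" --pt "1 0 0 0 10" --pt "1 0 0 0 0" --pt "1 0 0 0 0"

```text
t: 5.75
tool_pos: [0.4545, -0.3004, 0.0236]
tool_rot: [1.659, 2.658, 0.032]
contact_force: [0.4, -0.6, 0.1]
opening: 0.0853
```

```bash
cat >> h.py <<'E'
def st():
    from scipy.spatial.transform import Rotation as R
    o=ctrl.get_obs(); M=R.from_rotvec(o['tool_rot']).as_matrix()
    print('t',o['t'],'pos',np.round(o['tool_pos'],4),'z',np.round(M[:,2],4),'jawyaw',round(np.degrees(np.arctan2(M[1,1],M[0,1])),1),'f',np.round(o['contact_force'],1),'op',round(o['opening'],4),'q',np.round(o['q'],2))
E
python3 -c "
from h import *
st()"
```

```text
t 5.75 pos [ 0.4545 -0.3004  0.0236] z [ 0.0178  0.0132 -0.9998] jawyaw 26.0 f [ 0.4 -0.6  0.1] op 0.0853 q [-0.73  0.08  1.95  0.02  1.1  -1.2 ]
```

Call:
step_arm --pt "0 0 0 -0.007 0" --pt "0 0 0 0 0" --pt "0 0 0 0 0" --newtons 35

```text
t: 6.12
tool_pos: [0.4546, -0.3005, 0.0163]
tool_rot: [1.663, 2.655, 0.032]
contact_force: [0.8, -0.4, 0.5]
opening: 0.0588
```

```bash
python3 -c "
from h import *
st()"
```

```text
t 6.125 pos [ 0.4546 -0.3005  0.0163] z [ 0.018   0.0128 -0.9998] jawyaw 25.9 f [ 0.8 -0.4  0.5] op 0.0588 q [-0.73  0.1   1.95  0.02  1.09 -1.19]
```

Call:
step_arm --pt "0 0 0 0.03 0" --pt "0 0 0 0.05 0" --pt "0 0 0 0.04 0" --pt "0 0.02 0.042 0 0" --pt "0 0.024 0.05 0 0" --pt "0 0.024 0.05 0 0" --pt "0 0.024 0.05 0 0" --pt "0 0.02 0.042 0 0" --pt "0 0.01 0.021 0 0" --pt "0 0 0 0 0"

```text
t: 7.38
tool_pos: [0.5716, -0.0331, 0.1288]
tool_rot: [-1.671, -2.649, -0.032]
contact_force: [0.2, 0.1, -3.4]
opening: 0.0584
```

```bash
python3 -c "
from h import *
st()"
```

```text
t 7.375 pos [ 0.5716 -0.0331  0.1288] z [ 0.0032  0.0219 -0.9998] jawyaw 25.5 f [ 0.2  0.1 -3.4] op 0.0584 q [-0.2   0.01  1.83  0.02  1.3  -0.65]
```

Call:
step_arm --pt "0 0.017 0.0115 -0.03 0" --pt "0 0 0 -0.04 0" --pt "0 0 0 -0.015 0" --pt "0 0 0 0 0"

```text
t: 7.88
tool_pos: [0.587, -0.0237, 0.0406]
tool_rot: [-1.674, -2.646, -0.028]
contact_force: [0.1, 0.3, -2.9]
opening: 0.0584
```

```bash
python3 -c "
from h import *
st()"
```

```text
t 7.875 pos [ 0.587  -0.0237  0.0406] z [ 7.000e-04  2.080e-02 -9.998e-01] jawyaw 25.3 f [ 0.1  0.3 -2.9] op 0.0584 q [-0.18  0.16  1.84  0.02  1.15 -0.63]
```

Call:
step_arm --pt "0 0.0015 0.002 -0.008 0" --pt "0 0 0 -0.003 0" --pt "0 0 0 -0.001 0"

```text
t: 8.25
tool_pos: [0.5908, -0.0227, 0.0314]
tool_rot: [-1.678, -2.649, -0.031]
contact_force: [-0.5, -0.0, -3.1]
opening: 0.0587
```

```bash
python3 - <<'E'
from h import *
st()
S=ctrl.get_image('scene');T=ctrl.get_image('top');st()
x,y=.589,-.0215
C=[circ(x,y,.012,.03),circ(x,y,.072,.03)]+slab(x,y,np.radians(-8))
crop(T,260,190,176,4,C,'a1.png');crop(S,247,188,160,4,C,'a2.png')
cv2.imwrite('pics/a2.png',cv2.imread('pics/a2.png')[:,640:])
E
```

```text
t 8.25 pos [ 0.5908 -0.0227  0.0314] z [ 0.0063  0.0197 -0.9998] jawyaw 25.3 f [-0.5 -0.  -3.1] op 0.0587 q [-0.17  0.18  1.84  0.02  1.13 -0.63]
t 8.35 pos [ 0.5907 -0.0226  0.0313] z [ 0.0061  0.0198 -0.9998] jawyaw 25.3 f [-1.   0.7 -4. ] op 0.0585 q [-0.17  0.18  1.84  0.02  1.13 -0.63]
```

View pics/a2.png

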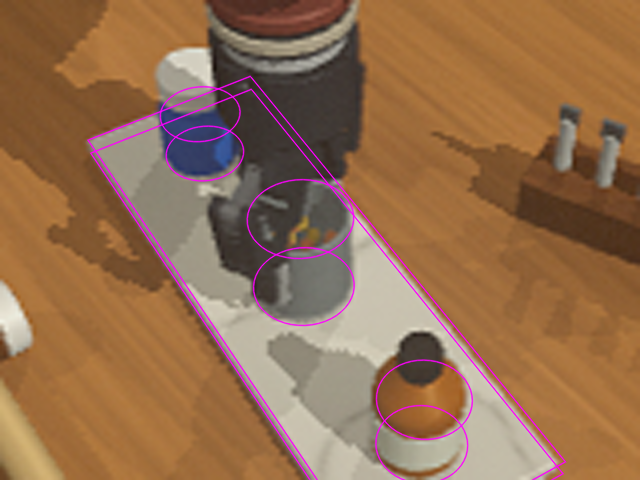

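Call:
step_arm --pt "0 -0.0015 0.001 -0.003 0" --pt "0 0 0 -0.002 0"

```text
t: 8.6
tool_pos: [0.5897, -0.0215, 0.0283]
tool_rot: [-1.678, -2.65, -0.032]
contact_force: [-7.1, 1.4, 10.1]
opening: 0.0582
```

```bash
python3 - <<'E'
from h import *
st()
E
```

```text
t 8.6 pos [ 0.5897 -0.0215  0.0283] z [ 0.0065  0.0198 -0.9998] jawyaw 25.3 f [-7.1  1.4 10.1] op 0.0582 q [-0.17  0.18  1.84  0.02  1.12 -0.62]
```

Call:
step_arm --pt "1 0 0 0 0" --pt "1 0 0 0 0" --pt "1 0 0 0.02 0" --pt "1 0 0 0.05 0" --pt "1 0 0 0.05 0" --pt "1 0 0 0.03 0"

```text
t: 9.35
tool_pos: [0.5894, -0.0214, 0.1855]
tool_rot: [-1.679, -2.65, -0.033]
contact_force: [-0.2, -0.7, 0.8]
opening: 0.0848
```

```bash
python3 - <<'E'
from h import *
st()
S=ctrl.get_image('scene');T=ctrl.get_image('top')
x,y=.5890,-.0215
C=[circ(x,y,.012,.03),circ(x,y,.072,.03),circ(x,y,.072,.027)]
crop(T,260,190,64,6,C,'e1.png');crop(S,247,188,64,6,C,'e2.png')
cv2.imwrite('pics/e.png',np.vstack([cv2.imread('pics/e1.png'),cv2.imread('pics/e2.png')]))
E
```

```text
t 9.35 pos [ 0.5894 -0.0214  0.1855] z [ 0.0077  0.0196 -0.9998] jawyaw 25.3 f [-0.2 -0.7  0.8] op 0.0848 q [-0.17 -0.    1.75  0.02  1.39 -0.62]
```

View pics/e.png

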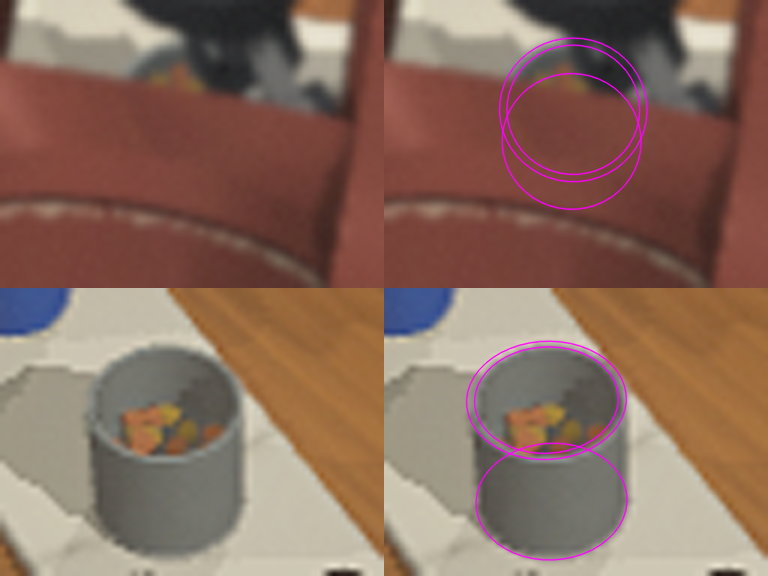

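Call:
step_arm --pt "1 -0.024 0.039 0 0" --pt "1 -0.028 0.045 0 0" --pt "1 -0.028 0.045 0 0" --pt "1 -0.028 0.045 0 0" --pt "1 -0.028 0.045 0 0" --pt "1 -0.028 0.045 0 0" --pt "1 -0.022 0.036 0 0" --pt "1 -0.008 0.012 0 0" --pt "1 0 0 0 0"

```text
t: 10.58
tool_pos: [0.3889, 0.2964, 0.1868]
tool_rot: [1.683, 2.649, 0.036]
contact_force: [0.6, -0.4, 0.8]
opening: 0.0855
```

```bash
python3 - <<'E'
from h import *
st()
E
```

```text
t 10.575 pos [0.3889 0.2964 0.1868] z [ 0.0145  0.0176 -0.9997] jawyaw 25.1 f [ 0.6 -0.4  0.8] op 0.0855 q [ 0.49 -0.27  1.98  0.01  1.4   0.05]
```

Call:
step_arm --pt "1 0.007 -0.003 -0.03 0" --pt "1 0 0 -0.045 0" --pt "0.6 0 0 -0.04 0" --pt "0.6 0 0 -0.015 0" --pt "0.6 0 0 0 0" --newtons 20

```text
t: 11.2
tool_pos: [0.401, 0.2885, 0.0553]
tool_rot: [1.69, 2.639, 0.039]
contact_force: [-0.2, -0.8, 0.1]
opening: 0.0511
```

```bash
python3 - <<'E'
from h import *
st()
S=ctrl.get_image('scene')
crop(S,402,225,120,6,[],'f.png')
cv2.imwrite('pics/f.png',cv2.imread('pics/f.png')[:,:720])
E
```

```text
t 11.2 pos [0.401  0.2885 0.0553] z [ 0.0196  0.0168 -0.9997] jawyaw 24.7 f [-0.2 -0.8  0.1] op 0.0511 q [ 0.47 -0.1   2.07  0.01  1.14  0.04]
```

View pics/f.png

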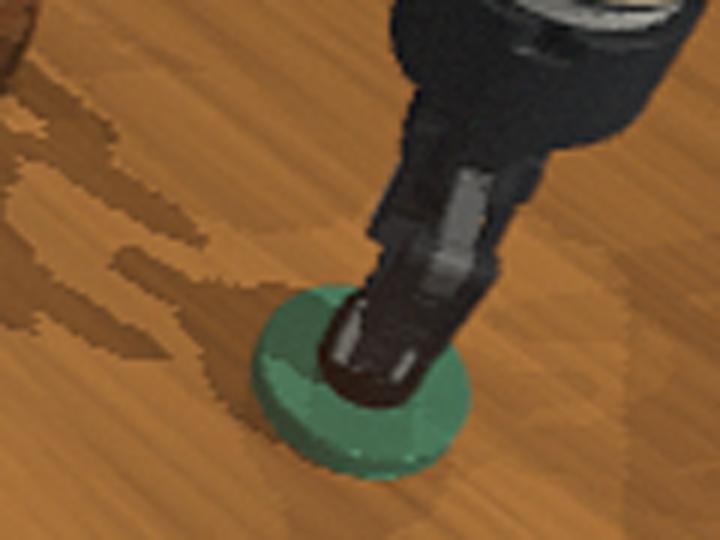

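Call:
step_arm --pt "0.5 -0.005 0.005 -0.005 0" --pt "0 0 0 0 0" --pt "0 0 0 0 0" --pt "0 0 0 0 0" --newtons 20

```text
t: 11.75
tool_pos: [0.3989, 0.2956, 0.0553]
tool_rot: [1.687, 2.636, 0.051]
contact_force: [-0.0, -0.1, -2.7]
opening: 0.0152
```

```bash
python3 - <<'E'
from h import *
st()
E
```

```text
t 11.75 pos [0.3989 0.2956 0.0553] z [ 0.0276  0.0208 -0.9994] jawyaw 24.7 f [-0.  -0.1 -2.7] op 0.0152 q [ 0.48 -0.1   2.07  0.01  1.13  0.05]
```

Call:
step_arm --pt "0.45 0 0 -0.003 0" --pt "0.45 0 0 -0.001 0" --pt "0.45 0 0 0 10" --pt "0.45 0 0 0 10" --pt "0.45 0 0 0 10" --pt "0.45 0 0 0 10" --pt "0.45 0 0 0 10" --pt "0.45 0 0 0 10" --pt "0.45 0 0 0 10" --pt "0.45 0 0 0 10" --pt "0.45 0 0 0 10"

```text
t: 13.12
tool_pos: [0.4, 0.296, 0.0512]
tool_rot: [0.749, -3.035, -0.052]
contact_force: [0.4, 0.6, -0.1]
opening: 0.0386
```

```bash
python3 - <<'E'
from h import *
st()
S=ctrl.get_image('scene')
crop(S,402,225,120,6,[],'f.png')
cv2.imwrite('pics/f.png',cv2.imread('pics/f.png')[:,:720])
E
```

```text
t 13.125 pos [0.4    0.296  0.0512] z [-0.0225  0.0287 -0.9993] jawyaw 117.7 f [ 0.4  0.6 -0.1] op 0.0386 q [ 0.47 -0.06  2.05  0.04  1.16 -1.6 ]
```

View pics/f.png

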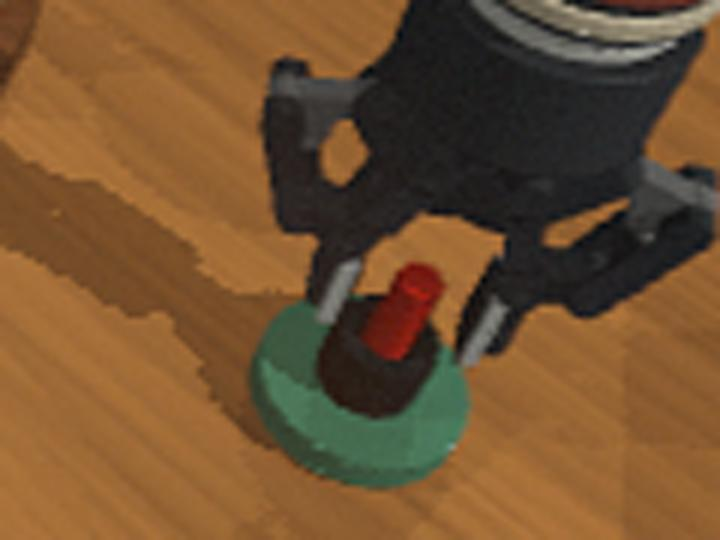

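Call:
step_arm --pt "0.45 0 0 0 10.5" --pt "0.45 0 0 0 10.5" --pt "0.45 0 0 0 10.5" --pt "0.45 0 0 0 10.5" --pt "0.45 0 0 0 10.5" --pt "0.45 0 0 0 10.5" --pt "0.45 0 0 0 0"

```text
t: 14.05
tool_pos: [0.4007, 0.2961, 0.051]
tool_rot: [2.23, -2.17, -0.031]
contact_force: [-0.6, 0.1, -0.0]
opening: 0.0383
```

```bash
python3 - <<'E'
from h import *
st()
E
```

```text
t 14.05 pos [0.4007 0.2961 0.051 ] z [-0.035  -0.0071 -0.9994] jawyaw -178.4 f [-0.6  0.1 -0. ] op 0.0383 q [ 0.48 -0.04  2.03  0.01  1.19 -2.69]
```

Call:
step_arm --pt "0.45 0 0 0 0" --pt "0.45 0 0 0 0" --pt "0.45 0 0 0 0" --pt "0.45 0 0 0 0" --pt "0.45 0 0 0 0" --pt "0.45 0 0 0 0"

```text
t: 14.8
tool_pos: [0.4008, 0.296, 0.051]
tool_rot: [2.221, -2.18, -0.031]
contact_force: [-0.5, 0.7, 0.6]
opening: 0.0388
```

```bash
python3 - <<'E'
from h import *
st()
E
```

```text
t 14.8 pos [0.4008 0.296  0.051 ] z [-0.0348 -0.0068 -0.9994] jawyaw -178.9 f [-0.5  0.7  0.6] op 0.0388 q [ 0.48 -0.04  2.03  0.01  1.19 -2.68]
```

Call:
step_arm --pt "0.45 0 0 0.05 0" --pt "0.45 0 0 0.06 0" --pt "0.45 0 0 0.06 0" --pt "0.45 0 0 0.06 0" --pt "0.45 0 0 0 0"

```text
t: 15.42
tool_pos: [0.3979, 0.2945, 0.2871]
tool_rot: [2.219, -2.179, -0.033]
contact_force: [0.1, -0.0, 0.8]
opening: 0.0385
```

```bash
python3 - <<'E'
from h import *
st()
E
```

```text
t 15.425 pos [0.3979 0.2945 0.2871] z [-0.0371 -0.0079 -0.9993] jawyaw -179.0 f [ 0.1 -0.   0.8] op 0.0385 q [ 0.48 -0.27  1.82  0.01  1.63 -2.68]
```

Call:
step_arm --pt "0.45 0 0 -0.05 0" --pt "0.45 0 0 -0.06 0" --pt "0.45 0 0 -0.05 0" --pt "0.45 0 0 -0.03 0" --pt "0.45 0 0 0 0"

```text
t: 16.05
tool_pos: [0.3954, 0.2931, 0.0902]
tool_rot: [2.218, -2.179, -0.032]
contact_force: [1.0, 0.0, 1.4]
opening: 0.0382
```

```bash
python3 - <<'E'
from h import *
st()
E
```

```text
t 16.05 pos [0.3954 0.2931 0.0902] z [-0.037  -0.0079 -0.9993] jawyaw -179.0 f [1.  0.  1.4] op 0.0382 q [ 0.48 -0.11  2.02  0.01  1.27 -2.68]
```

Call:
step_arm --pt "0.45 0.0045 0.003 0 0" --pt "0.45 0 0 0 0" --pt "0.45 0 0 -0.02 0" --pt "0.45 0 0 -0.01 0" --pt "0.45 0 0 0 0"

```text
t: 16.68
tool_pos: [0.4049, 0.2989, 0.0666]
tool_rot: [2.227, -2.188, -0.027]
contact_force: [0.3, 0.0, 0.4]
opening: 0.0386
```

```bash
python3 - <<'E'
from h import *
st()
E
```

```text
t 16.675 pos [0.4049 0.2989 0.0666] z [-0.0262 -0.0022 -0.9997] jawyaw -179.0 f [0.3 0.  0.4] op 0.0386 q [ 0.48 -0.06  2.01  0.01  1.21 -2.68]
```

Call:
step_arm --pt "0.45 -0.0045 -0.003 0 0" --pt "0.45 0 0 0 0"

```text
t: 16.92
tool_pos: [0.4011, 0.2963, 0.0682]
tool_rot: [2.229, -2.189, -0.026]
contact_force: [0.3, 0.6, 0.2]
opening: 0.0382
```

```bash
python3 - <<'E'
from h import *
st()
E
```

```text
t 16.925 pos [0.4011 0.2963 0.0682] z [-0.0241 -0.0011 -0.9997] jawyaw -179.0 f [0.3 0.6 0.2] op 0.0382 q [ 0.48 -0.07  2.03  0.01  1.21 -2.68]
```

Call:
step_arm --pt "0.45 0 0 -0.01 0" --pt "0.45 0 0 -0.006 0" --pt "0.45 0 0 0 0"

```text
t: 17.3
tool_pos: [0.4011, 0.2963, 0.0515]
tool_rot: [2.229, -2.19, -0.025]
contact_force: [-1.2, -0.2, 0.5]
opening: 0.0381
```

```bash
python3 - <<'E'
from h import *
st()
E
```

```text
t 17.3 pos [0.4011 0.2963 0.0515] z [-2.340e-02 -7.000e-04 -9.997e-01] jawyaw -179.0 f [-1.2 -0.2  0.5] op 0.0381 q [ 0.48 -0.05  2.03  0.01  1.18 -2.68]
```

Call:
step_arm --pt "0.45 -0.004 -0.003 0 0" --pt "0.45 0.004 0.003 0 0" --pt "0.45 -0.004 -0.003 0 0" --pt "0.45 0.004 0.003 0 0" --pt "0.45 0 0 0 0"

```text
t: 17.92
tool_pos: [0.4014, 0.2964, 0.0519]
tool_rot: [2.229, -2.19, -0.025]
contact_force: [0.0, -0.6, 1.2]
opening: 0.0389
```

```bash
python3 - <<'E'
from h import *
st()
E
```

```text
t 17.925 pos [0.4014 0.2964 0.0519] z [-2.280e-02 -4.000e-04 -9.997e-01] jawyaw -179.0 f [ 0.  -0.6  1.2] op 0.0389 q [ 0.48 -0.05  2.03  0.01  1.18 -2.68]
```

Call:
step_arm --pt "0.45 0 0 0.05 0" --pt "0.45 0 0 0.06 0" --pt "0.45 0 0 0.05 0" --pt "0.45 0 0 0 0" --pt "0.45 0 0 -0.05 0" --pt "0.45 0 0 -0.06 0" --pt "0.45 0 0 -0.02 0" --pt "0.45 0 0 0 0" --pt "0.45 0.002 0.001 0 0"

```text
t: 19.05
tool_pos: [0.401, 0.2962, 0.0818]
tool_rot: [2.228, -2.189, -0.026]
contact_force: [-0.5, 0.1, 0.3]
opening: 0.0388
```

```bash
python3 - <<'E'
from h import *
st()
E
```

```text
t 19.05 pos [0.401  0.2962 0.0818] z [-0.0243 -0.0012 -0.9997] jawyaw -179.0 f [-0.5  0.1  0.3] op 0.0388 q [ 0.48 -0.09  2.02  0.01  1.24 -2.68]
```

Call:
step_arm --pt "0.45 0 0 -0.005 -10.5" --pt "0.45 0 0 -0.005 -10.5" --pt "0.45 0 0 -0.005 -10.5" --pt "0.45 0 0 -0.005 -10.5" --pt "0.45 0 0 -0.005 -10.5" --pt "0.45 0 0 -0.005 -10.5" --pt "0.45 0 0 0 0"

```text
t: 19.92
tool_pos: [0.4091, 0.3005, 0.0625]
tool_rot: [-0.719, 3.045, 0.032]
contact_force: [0.7, -0.3, -0.1]
opening: 0.0384
```

```bash
python3 - <<'E'
from h import *
st()
E
```

```text
t 19.925 pos [0.4091 0.3005 0.0625] z [ 0.0071  0.0227 -0.9997] jawyaw 116.6 f [ 0.7 -0.3 -0.1] op 0.0384 q [ 0.48 -0.07  2.03  0.02  1.16 -1.56]
```

Call:
step_arm --pt "0.45 -0.01 -0.005 -0.012 0" --pt "0.45 0 0 0 0"

```text
t: 20.18
tool_pos: [0.3993, 0.2955, 0.0511]
tool_rot: [-0.725, 3.042, 0.033]
contact_force: [-0.6, -0.4, 0.3]
opening: 0.0382
```

```bash
python3 - <<'E'
from h import *
st()
E
```

```text
t 20.175 pos [0.3993 0.2955 0.0511] z [ 0.0089  0.0236 -0.9997] jawyaw 116.8 f [-0.6 -0.4  0.3] op 0.0382 q [ 0.48 -0.08  2.07  0.02  1.14 -1.57]
```

Call:
step_arm --pt "0 0 0 0 0" --pt "0 0 0 0 0" --pt "0 0 0 0 0" --newtons 40

```text
t: 20.55
tool_pos: [0.3995, 0.2956, 0.0515]
tool_rot: [-0.728, 3.041, 0.033]
contact_force: [0.4, -0.4, -0.6]
opening: 0.0147
```

```bash
python3 - <<'E'
from h import *
st()
S=ctrl.get_image('scene')
crop(S,402,225,120,6,[],'f.png')
cv2.imwrite('pics/f.png',cv2.imread('pics/f.png')[:,:720])
E
```

```text
t 20.55 pos [0.3995 0.2956 0.0515] z [ 0.0096  0.0237 -0.9997] jawyaw 116.9 f [ 0.4 -0.4 -0.6] op 0.0147 q [ 0.48 -0.08  2.07  0.02  1.14 -1.57]
```

View pics/f.png

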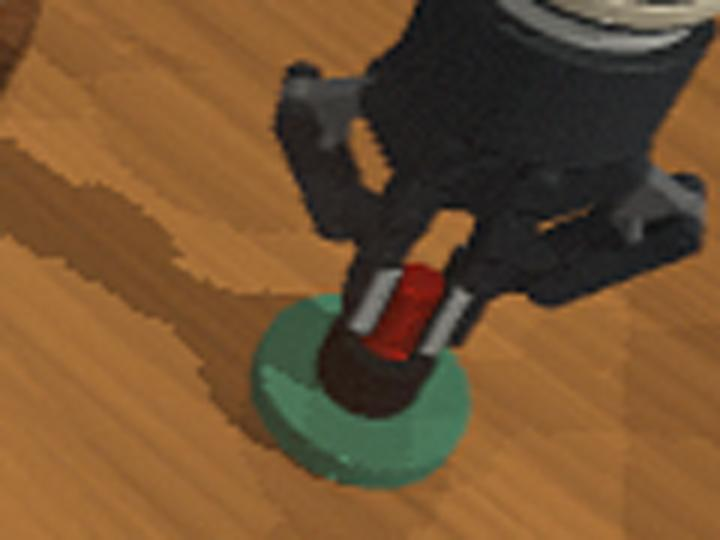

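Call:
step_arm --pt "0 0 0 0.02 0" --pt "0 0 0 0.05 0" --pt "0 0 0 0.05 0" --pt "0 0 0 0.03 0" --pt "0 0.02 -0.033 0 0" --pt "0 0.024 -0.04 0 0" --pt "0 0.024 -0.04 0 0" --pt "0 0.024 -0.04 0 0" --pt "0 0.024 -0.04 0 0" --pt "0 0.024 -0.04 0 0" --pt "0 0.024 -0.04 0 0" --pt "0 0.012 -0.02 0 0" --pt "0 0.005 -0.01 0 0" --pt "0 0 0 0 0"

```text
t: 22.35
tool_pos: [0.5784, -0.0173, 0.1974]
tool_rot: [-0.738, 3.052, 0.039]
contact_force: [0.6, 0.9, -3.0]
opening: 0.0142
```

```bash
python3 - <<'E'
from h import *
st()
S=ctrl.get_image('scene')
save(S,'g.png')
E
```

```text
t 22.35 pos [ 0.5784 -0.0173  0.1974] z [-0.0043  0.0244 -0.9997] jawyaw 117.2 f [ 0.6  0.9 -3. ] op 0.0142 q [-0.17 -0.03  1.75  0.02  1.43 -2.22]
```

View pics/g.png

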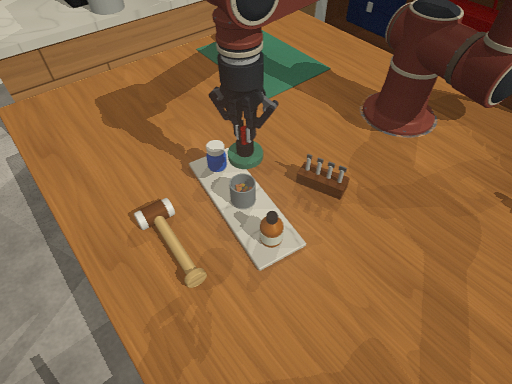

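Call:
step_arm --pt "0 0.011 -0.005 -0.02 0" --pt "0 0 0 -0.025 0" --pt "0 0 0 0 0"

```text
t: 22.78
tool_pos: [0.5883, -0.0177, 0.1523]
tool_rot: [-0.747, 3.049, 0.041]
contact_force: [-0.3, 0.7, -2.8]
opening: 0.0149
```

```bash
python3 - <<'E'
from h import *
st()
S=ctrl.get_image('scene')
crop(S,247,185,80,8,[],'f.png')
cv2.imwrite('pics/f.png',cv2.imread('pics/f.png')[:,:640])
E
```

```text
t 22.775 pos [ 0.5883 -0.0177  0.1523] z [-0.0038  0.0259 -0.9997] jawyaw 117.5 f [-0.3  0.7 -2.8] op 0.0149 q [-0.17  0.03  1.77  0.03  1.35 -2.23]
```

View pics/f.png

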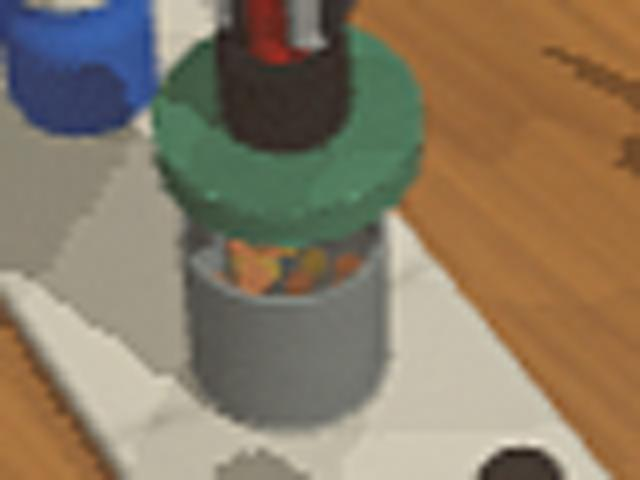

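Call:
step_arm --pt "0 0.001 -0.005 0 0" --pt "0 0 0 0 0"

```text
t: 23.08
tool_pos: [0.5916, -0.0224, 0.157]
tool_rot: [-0.747, 3.042, 0.036]
contact_force: [-0.0, -0.0, -2.1]
opening: 0.0148
```

```bash
cat > chk.py <<'E'
from h import *
from scipy.spatial.transform import Rotation as Ro
st()
S=ctrl.get_image('scene');o=ctrl.get_obs()
p=o['tool_pos'];z=Ro.from_rotvec(o['tool_rot']).as_matrix()[:,2]
b=p+z*.0515; print('lid underside centre',np.round(b,4))
def tc(off,r): # circle perpendicular to z, off above lid underside
    c=b-z*off; e1=np.cross(z,[1,0,0]);e1/=np.linalg.norm(e1);e2=np.cross(z,e1);a=np.linspace(0,6.2832,48)[:,None]
    return c+r*(np.cos(a)*e1+np.sin(a)*e2)
x,y=.5897,-.0215
C=[tc(.003,.037),tc(.018,.037),tc(.018,.018),circ(x,y,.012,.03),circ(x,y,.072,.03)]
crop(S,247,185,64,6,C,'f.png')
E
python3 chk.py
```

```text
t 23.075 pos [ 0.5916 -0.0224  0.157 ] z [ 0.0034  0.0248 -0.9997] jawyaw 117.6 f [-0.  -0.  -2.1] op 0.0148 q [-0.18  0.03  1.76  0.03  1.35 -2.23]
lid underside centre [ 0.5919 -0.021   0.1057]
```

View pics/f.png

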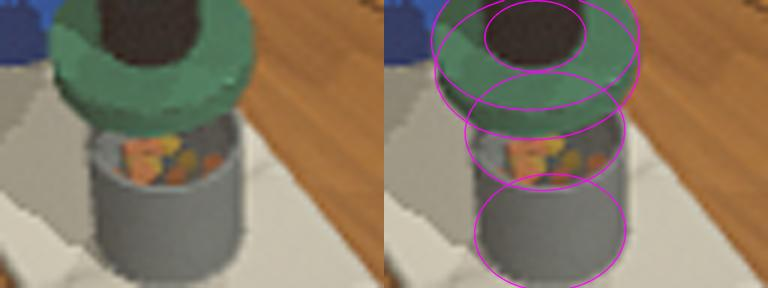

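Call:
step_arm --pt "0 -0.004 0 -0.022 0" --pt "0 0 0 0 0"

```text
t: 23.38
tool_pos: [0.5886, -0.0225, 0.1367]
tool_rot: [-0.747, 3.039, 0.035]
contact_force: [-0.3, -0.3, -1.8]
opening: 0.0147
```

```bash
sed -i 's/x,y=.5897,-.0215/x,y=.587,-.0213/' chk.py; python3 chk.py
```

```text
t 23.375 pos [ 0.5886 -0.0225  0.1367] z [ 0.0066  0.0246 -0.9997] jawyaw 117.6 f [-0.3 -0.3 -1.8] op 0.0147 q [-0.18  0.04  1.79  0.03  1.31 -2.24]
lid underside centre [ 0.5906 -0.0215  0.0872]
```

View pics/f.png

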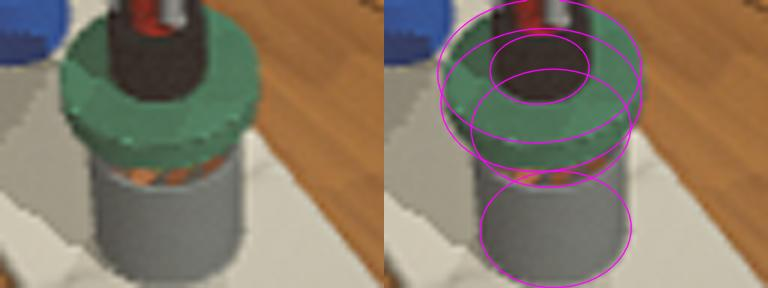

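```bash
python3 chk.py; python3 - <<'E'
from h import *
st()
E
```

```text
t 23.425 pos [ 0.5901 -0.0227  0.1386] z [ 0.0104  0.024  -0.9997] jawyaw 117.6 f [ 1.  -0.5 -1.2] op 0.0146 q [-0.18  0.04  1.79  0.03  1.31 -2.24]
lid underside centre [ 0.5913 -0.0216  0.088 ]
t 23.475 pos [ 0.5907 -0.0229  0.1395] z [ 0.012   0.0236 -0.9996] jawyaw 117.6 f [ 0.2  0.3 -0.9] op 0.0149 q [-0.18  0.04  1.78  0.03  1.31 -2.24]
```

View pics/f.png

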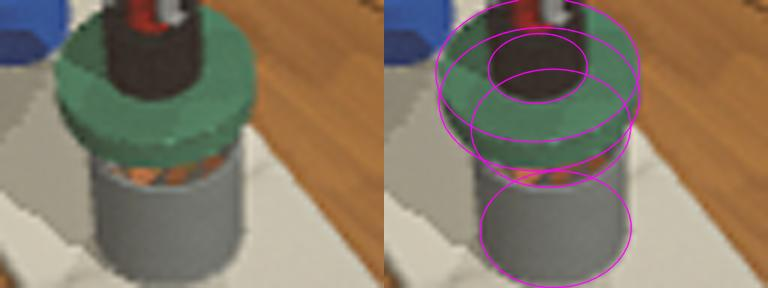

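```bash
python3 - <<'E'
from h import *
for i in range(8):
    st(); ctrl.get_image('scene')
st()
E
```

```text
t 23.475 pos [ 0.5907 -0.0229  0.1395] z [ 0.012   0.0236 -0.9996] jawyaw 117.6 f [ 0.2  0.3 -0.9] op 0.0149 q [-0.18  0.04  1.78  0.03  1.31 -2.24]
t 23.525 pos [ 0.5909 -0.0229  0.1398] z [ 0.0125  0.0236 -0.9996] jawyaw 117.6 f [-0.3 -0.2 -2.1] op 0.0147 q [-0.18  0.04  1.78  0.03  1.31 -2.24]
t 23.575 pos [ 0.5909 -0.0229  0.1398] z [ 0.0125  0.0235 -0.9996] jawyaw 117.6 f [ 0.3 -0.4 -1.8] op 0.0147 q [-0.18  0.04  1.78  0.03  1.31 -2.24]
t 23.625 pos [ 0.5908 -0.0228  0.1396] z [ 0.0122  0.0236 -0.9996] jawyaw 117.6 f [-0.5  0.1 -2.8] op 0.0142 q [-0.18  0.04  1.78  0.03  1.31 -2.24]
t 23.675 pos [ 0.5906 -0.0228  0.1394] z [ 0.0118  0.0237 -0.9996] jawyaw 117.6 f [ 0.2 -0.4 -3. ] op 0.0148 q [-0.18  0.04  1.78  0.03  1.31 -2.24]
t 23.725 pos [ 0.5905 -0.0228  0.1392] z [ 0.0115  0.0237 -0.9997] jawyaw 117.6 f [-0.1  0.5 -2.3] op 0.0145 q [-0.18  0.04  1.78  0.03  1.31 -2.24]
t 23.775 pos [ 0.5904 -0.0228  0.139 ] z [ 0.0112  0.0238 -0.9997] jawyaw 117.6 f [-0.4  0.1 -2.3] op 0.0149 q [-0.18  0.04  1.78  0.03  1.31 -2.24]
t 23.825 pos [ 0.5902 -0.0227  0.1387] z [ 0.0108  0.0238 -0.9997] jawyaw 117.6 f [ 0.9  0.7 -1.7] op 0.0147 q [-0.18  0.04  1.79  0.03  1.31 -2.24]
t 23.875 pos [ 0.5902 -0.0227  0.1386] z [ 0.0107  0.0238 -0.9997] jawyaw 117.6 f [-0.2 -0.2 -3.9] op 0.0144 q [-0.18  0.04  1.79  0.03  1.31 -2.24]
```

Call:
step_arm --pt "0 -0.003 0 -0.008 0"

```text
t: 24.0
tool_pos: [0.5878, -0.0228, 0.1312]
tool_rot: [-0.746, 3.033, 0.031]
contact_force: [0.7, -0.0, -2.2]
opening: 0.0144
```

```bash
python3 - <<'E'
from h import *
for i in range(7):
    ctrl.get_image('scene')
    if i%2==0: st()
E
python3 chk.py
```

```text
t 24.05 pos [ 0.5862 -0.0226  0.1291] z [ 0.0088  0.0241 -0.9997] jawyaw 117.6 f [-1.  -0.6 -3.1] op 0.0149 q [-0.18  0.04  1.8   0.03  1.3  -2.24]
t 24.15 pos [ 0.5863 -0.0226  0.1295] z [ 0.0086  0.0242 -0.9997] jawyaw 117.6 f [ 0.3 -0.5 -2.1] op 0.0143 q [-0.18  0.04  1.8   0.03  1.3  -2.24]
t 24.25 pos [ 0.5869 -0.0227  0.1303] z [ 0.0101  0.0239 -0.9997] jawyaw 117.6 f [ 0.7 -0.6 -1.9] op 0.0146 q [-0.18  0.04  1.8   0.03  1.3  -2.24]
t 24.35 pos [ 0.5872 -0.0227  0.1307] z [ 0.0108  0.0238 -0.9997] jawyaw 117.6 f [-0.7 -0.1 -2.8] op 0.0147 q [-0.18  0.04  1.8   0.03  1.3  -2.24]
t 24.35 pos [ 0.5872 -0.0227  0.1307] z [ 0.0108  0.0238 -0.9997] jawyaw 117.6 f [-0.7 -0.1 -2.8] op 0.0147 q [-0.18  0.04  1.8   0.03  1.3  -2.24]
lid underside centre [ 0.5879 -0.0215  0.0793]
```

View pics/f.png

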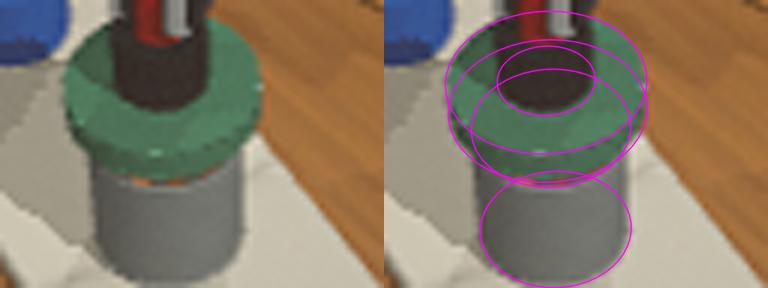

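Call:
step_arm --pt "0 -0.001 0 -0.009 0"

```text
t: 24.52
tool_pos: [0.5872, -0.0229, 0.1226]
tool_rot: [-0.745, 3.033, 0.03]
contact_force: [-1.0, -0.2, -3.0]
opening: 0.0146
```

```bash
python3 - <<'E'
from h import *
for i in range(7):
    ctrl.get_image('scene')
    if i%3==0: st()
E
python3 chk.py
```

```text
t 24.575 pos [ 0.5857 -0.0227  0.1203] z [ 0.0097  0.024  -0.9997] jawyaw 117.6 f [-0.5 -0.2 -3.1] op 0.0148 q [-0.18  0.05  1.81  0.03  1.28 -2.24]
t 24.725 pos [ 0.5859 -0.0227  0.1212] z [ 0.0099  0.024  -0.9997] jawyaw 117.6 f [ 0.4 -0.3 -1.8] op 0.0147 q [-0.18  0.05  1.81  0.03  1.28 -2.24]
t 24.875 pos [ 0.5863 -0.0227  0.1218] z [ 0.0109  0.0238 -0.9997] jawyaw 117.6 f [ 0.2 -1.1 -1.7] op 0.0148 q [-0.18  0.05  1.81  0.03  1.28 -2.24]
t 24.875 pos [ 0.5863 -0.0227  0.1218] z [ 0.0109  0.0238 -0.9997] jawyaw 117.6 f [ 0.2 -1.1 -1.7] op 0.0148 q [-0.18  0.05  1.81  0.03  1.28 -2.24]
lid underside centre [ 0.5869 -0.0215  0.0704]
```

View pics/f.png

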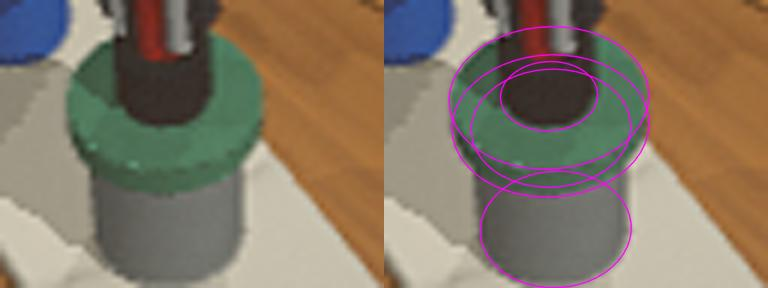

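Call:
step_arm --pt "0 0 0 -0.006 0"

```text
t: 25.05
tool_pos: [0.5872, -0.0227, 0.1167]
tool_rot: [-0.745, 3.033, 0.031]
contact_force: [1.2, 1.7, -1.9]
opening: 0.0149
```

```bash
python3 - <<'E'
from h import *
for i in range(7):
    ctrl.get_image('scene')
    if i%3==0: st()
E
```

```text
t 25.1 pos [ 0.5865 -0.0225  0.1153] z [ 0.0115  0.0244 -0.9996] jawyaw 117.6 f [ 0.9  2.3 -2.4] op 0.0146 q [-0.18  0.06  1.81  0.03  1.27 -2.24]
t 25.25 pos [ 0.5863 -0.0225  0.1155] z [ 0.0108  0.0243 -0.9996] jawyaw 117.6 f [ 0.8  0.9 -3. ] op 0.0147 q [-0.18  0.06  1.81  0.03  1.27 -2.24]
t 25.4 pos [ 0.5863 -0.0226  0.1157] z [ 0.0108  0.024  -0.9997] jawyaw 117.6 f [ 0.1  1.8 -4.3] op 0.0146 q [-0.18  0.05  1.81  0.03  1.27 -2.24]
```

Call:
step_arm --pt "0 0 0.001 -0.003 0"

```text
t: 25.52
tool_pos: [0.5864, -0.0219, 0.113]
tool_rot: [-0.746, 3.035, 0.031]
contact_force: [0.0, 0.3, -2.3]
opening: 0.0146
```

```bash
python3 - <<'E'
from h import *
for i in range(7):
    ctrl.get_image('scene')
    if i%3==0: st()
E
```

```text
t 25.575 pos [ 0.586  -0.0217  0.1123] z [ 0.0101  0.0236 -0.9997] jawyaw 117.6 f [-0.5 -0.8 -2.9] op 0.0144 q [-0.18  0.06  1.81  0.03  1.26 -2.24]
t 25.725 pos [ 0.5861 -0.0217  0.1125] z [ 0.0103  0.0237 -0.9997] jawyaw 117.6 f [-0.   1.2 -2.5] op 0.0146 q [-0.18  0.06  1.81  0.03  1.26 -2.24]
t 25.875 pos [ 0.5863 -0.0217  0.1128] z [ 0.0108  0.0239 -0.9997] jawyaw 117.6 f [-0.1  0.7 -1.6] op 0.0149 q [-0.18  0.06  1.81  0.03  1.26 -2.24]
```

Call:
step_arm --pt "0 0 0 -0.0015 0"

```text
t: 26.0
tool_pos: [0.5865, -0.0218, 0.1115]
tool_rot: [-0.746, 3.035, 0.032]
contact_force: [-1.9, 0.7, 3.8]
opening: 0.0146
```

```bash
python3 - <<'E'
from h import *
for i in range(5):
    ctrl.get_image('scene')
    if i%2==0: st()
E
```

```text
t 26.05 pos [ 0.5865 -0.0217  0.1116] z [ 0.0113  0.0239 -0.9997] jawyaw 117.6 f [-0.6  0.2 -1.2] op 0.0148 q [-0.18  0.06  1.81  0.03  1.26 -2.24]
t 26.15 pos [ 0.5865 -0.0217  0.1116] z [ 0.0112  0.0238 -0.9997] jawyaw 117.6 f [ 0.3 -0.2 -1.1] op 0.0145 q [-0.18  0.06  1.81  0.03  1.26 -2.24]
t 26.25 pos [ 0.5865 -0.0217  0.1116] z [ 0.0113  0.0238 -0.9997] jawyaw 117.6 f [ 0.4  0.6 -1.3] op 0.0146 q [-0.18  0.06  1.81  0.03  1.26 -2.24]
```

Call:
step_arm --pt "0 0 0 -0.0012 0"

```text
t: 26.38
tool_pos: [0.5869, -0.0218, 0.1114]
tool_rot: [-0.746, 3.034, 0.031]
contact_force: [-2.9, 0.1, 5.7]
opening: 0.0145
```

```bash
python3 - <<'E'
from h import *
for i in range(3):
    ctrl.get_image('scene')
    if i%2==0: st()
E
```

```text
t 26.425 pos [ 0.5869 -0.0218  0.1115] z [ 0.0122  0.0235 -0.9996] jawyaw 117.6 f [-2.1  1.5  4.6] op 0.0149 q [-0.18  0.06  1.81  0.03  1.26 -2.24]
t 26.525 pos [ 0.5869 -0.0218  0.1115] z [ 0.0124  0.0235 -0.9996] jawyaw 117.6 f [-1.6  1.5  6.2] op 0.015 q [-0.18  0.06  1.81  0.03  1.26 -2.24]
```

Call:
step_arm --pt "0.7 0 0 0 0" --pt "0.7 0 0 0 0" --pt "0.7 0 0 0.01 0"

```text
t: 26.9
tool_pos: [0.5861, -0.0217, 0.12]
tool_rot: [-0.746, 3.035, 0.032]
contact_force: [-0.1, -0.5, -0.2]
opening: 0.0602
```

```bash
python3 - <<'E'
from h import *
for i in range(6):
    ctrl.get_image('scene')
    if i%2==0: st()
S=ctrl.get_image('scene')
x,y=.587,-.0213
C=[circ(x,y,.063,.037),circ(x,y,.078,.037),circ(x,y,.078,.018),circ(x,y,.106,.018),circ(x,y,.14,.008),circ(x,y,.012,.03)]
crop(S,247,175,80,8,C,'f.png')
cv2.imwrite('pics/f.png',cv2.imread('pics/f.png')[:,:])
E
```

```text
t 26.95 pos [ 0.5875 -0.022   0.1224] z [ 0.0141  0.0232 -0.9996] jawyaw 117.6 f [0.3 0.6 0.8] op 0.0599 q [-0.18  0.05  1.81  0.03  1.28 -2.24]
t 27.05 pos [ 0.5877 -0.022   0.1221] z [ 0.0148  0.0231 -0.9996] jawyaw 117.6 f [-0.1  0.2  1.1] op 0.0596 q [-0.18  0.05  1.81  0.03  1.28 -2.24]
t 27.15 pos [ 0.5872 -0.0219  0.1213] z [ 0.0133  0.0234 -0.9996] jawyaw 117.6 f [-0.6 -0.4 -0.2] op 0.0598 q [-0.18  0.05  1.81  0.03  1.28 -2.24]
```

View pics/f.png

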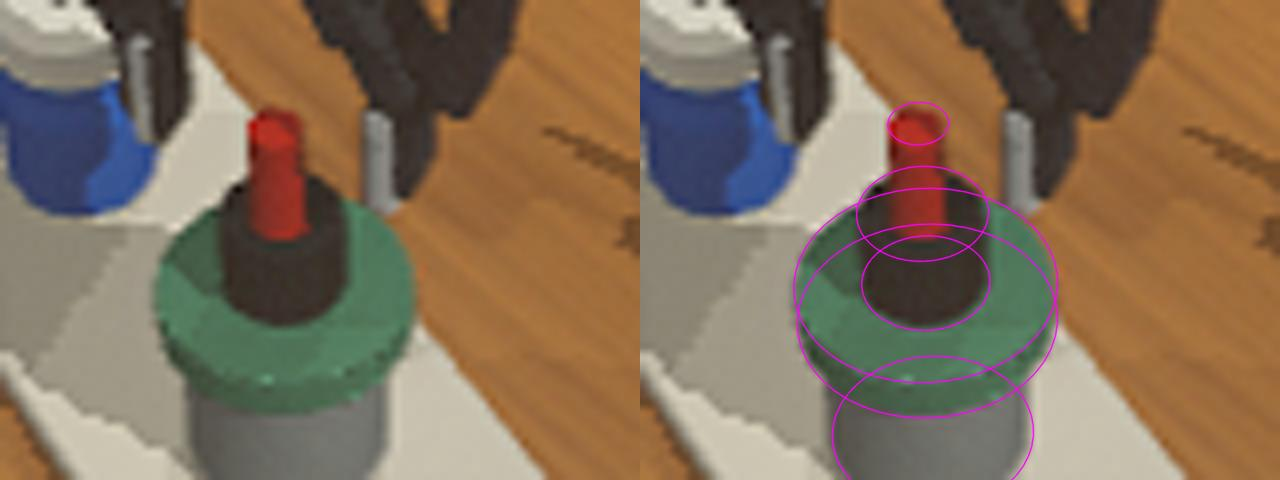

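Call:
step_arm --pt "0.7 0 0 -0.02 0"

```text
t: 27.38
tool_pos: [0.5884, -0.0221, 0.102]
tool_rot: [-0.745, 3.03, 0.028]
contact_force: [-0.7, -0.6, 0.1]
opening: 0.0597
```

```bash
python3 - <<'E'
from h import *
for i in range(8):
    ctrl.get_image('scene')
    if i%3==0: st()
st()
E
```

```text
t 27.425 pos [ 0.5853 -0.0216  0.0971] z [ 0.0089  0.0241 -0.9997] jawyaw 117.6 f [-2.   0.5 -1.6] op 0.0597 q [-0.18  0.08  1.82  0.03  1.24 -2.24]
t 27.575 pos [ 0.5858 -0.0217  0.0991] z [ 0.0097  0.0241 -0.9997] jawyaw 117.6 f [-0.2  0.5  1.3] op 0.0599 q [-0.18  0.07  1.82  0.03  1.24 -2.24]
t 27.725 pos [ 0.5871 -0.0219  0.101 ] z [ 0.013   0.0234 -0.9996] jawyaw 117.6 f [ 0.3 -0.2  0.5] op 0.0601 q [-0.18  0.07  1.82  0.03  1.24 -2.24]
t 27.775 pos [ 0.5872 -0.0219  0.1012] z [ 0.0133  0.0234 -0.9996] jawyaw 117.6 f [-0.6 -0.2  0.9] op 0.0597 q [-0.18  0.07  1.82  0.03  1.24 -2.24]
```

Call:
step_arm --pt "0.7 0 0 -0.012 0"

```text
t: 27.9
tool_pos: [0.5885, -0.0221, 0.0905]
tool_rot: [-0.745, 3.03, 0.028]
contact_force: [0.5, -0.1, -0.3]
opening: 0.0599
```

```bash
python3 - <<'E'
from h import *
for i in range(8):
    ctrl.get_image('scene')
st()
E
```

```text
t 28.3 pos [ 0.5874 -0.0219  0.0895] z [ 0.0138  0.0233 -0.9996] jawyaw 117.6 f [ 0.4 -0.   0.1] op 0.0597 q [-0.18  0.09  1.83  0.03  1.22 -2.24]
```

Call:
step_arm --pt "0.7 0 0 -0.004 0"

```text
t: 28.42
tool_pos: [0.5879, -0.022, 0.086]
tool_rot: [-0.745, 3.031, 0.029]
contact_force: [0.1, -0.0, -0.5]
opening: 0.0599
```

```bash
python3 - <<'E'
from h import *
for i in range(6):
    ctrl.get_image('scene')
st()
S=ctrl.get_image('scene')
crop(S,247,175,80,8,[],'f.png')
cv2.imwrite('pics/f.png',cv2.imread('pics/f.png')[:,:640])
E
```

```text
t 28.725 pos [ 0.5874 -0.0219  0.0855] z [ 0.0137  0.0233 -0.9996] jawyaw 117.6 f [ 0.2  0.9 -0.1] op 0.06 q [-0.18  0.09  1.83  0.03  1.21 -2.24]
```

View pics/f.png

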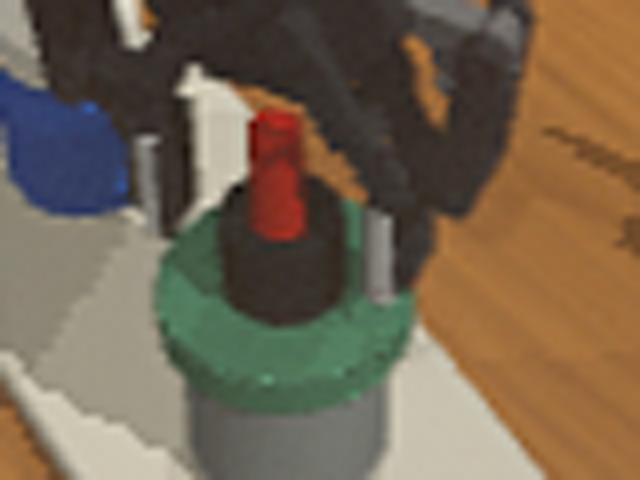

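Call:
step_arm --pt "0.3 0 0 0 0" --pt "0.2 0 0 0 0" --pt "0 0 0 0 0" --newtons 30

```text
t: 29.15
tool_pos: [0.5877, -0.022, 0.0859]
tool_rot: [-0.745, 3.032, 0.03]
contact_force: [0.3, 0.8, -1.1]
opening: 0.0337
```

```bash
python3 - <<'E'
from h import *
for i in range(6):
    ctrl.get_image('scene')
    if i%2: st()
S=ctrl.get_image('scene')
crop(S,247,175,80,8,[],'f.png')
cv2.imwrite('pics/f.png',cv2.imread('pics/f.png')[:,:640])
E
```

```text
t 29.25 pos [ 0.5877 -0.022   0.0859] z [ 0.0145  0.0231 -0.9996] jawyaw 117.6 f [-0.2  0.1 -0.6] op 0.0337 q [-0.18  0.09  1.83  0.03  1.21 -2.24]
t 29.35 pos [ 0.5877 -0.022   0.0859] z [ 0.0145  0.0231 -0.9996] jawyaw 117.6 f [-0.5 -0.6 -0.4] op 0.034 q [-0.18  0.09  1.83  0.03  1.21 -2.24]
t 29.45 pos [ 0.5877 -0.022   0.0859] z [ 0.0145  0.0231 -0.9996] jawyaw 117.6 f [ 0.3  0.9 -0.9] op 0.0339 q [-0.18  0.09  1.83  0.03  1.21 -2.24]
```

View pics/f.png

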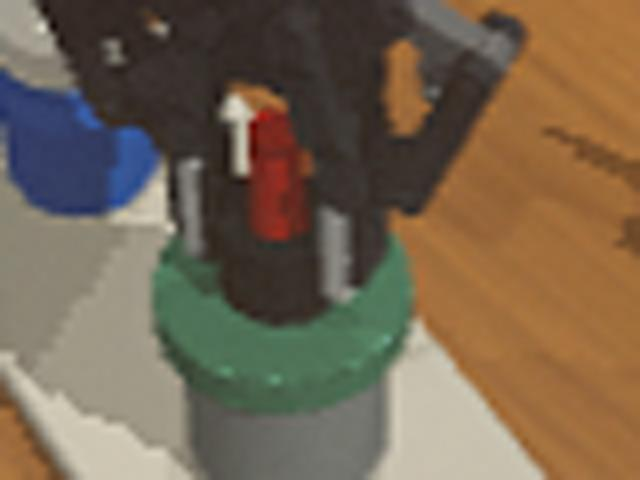

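Call:
step_arm --pt "0 0 0 0.006 0"

```text
t: 29.62
tool_pos: [0.5871, -0.0219, 0.0913]
tool_rot: [-0.745, 3.033, 0.031]
contact_force: [-0.3, -1.0, -1.0]
opening: 0.034
```

```bash
cat > w.py <<'E'
from h import *
for i in range(7):
    ctrl.get_image('scene')
    if i%2==0: st()
E
python3 w.py
```

```text
t 29.675 pos [ 0.5879 -0.022   0.0927] z [ 0.0149  0.0231 -0.9996] jawyaw 117.6 f [ 0.4 -0.7 -0.3] op 0.034 q [-0.18  0.08  1.82  0.03  1.23 -2.24]
t 29.775 pos [ 0.5881 -0.022   0.0925] z [ 0.0154  0.0229 -0.9996] jawyaw 117.6 f [-0.6 -0.1 -1. ] op 0.0342 q [-0.18  0.08  1.82  0.03  1.22 -2.24]
t 29.875 pos [ 0.5878 -0.022   0.092 ] z [ 0.0146  0.0231 -0.9996] jawyaw 117.6 f [-0.6 -0.3 -1.1] op 0.0337 q [-0.18  0.08  1.82  0.03  1.22 -2.24]
t 29.975 pos [ 0.5876 -0.022   0.0918] z [ 0.0143  0.0232 -0.9996] jawyaw 117.6 f [-0.4 -1.  -0.4] op 0.0338 q [-0.18  0.08  1.82  0.03  1.22 -2.24]
```

Call:
step_arm --pt "0 0 0 0.01 0"

```text
t: 30.1
tool_pos: [0.5867, -0.0218, 0.101]
tool_rot: [-0.746, 3.034, 0.031]
contact_force: [0.4, 0.6, -0.7]
opening: 0.0342
```

```bash
python3 w.py; python3 - <<'E'
from h import *
S=ctrl.get_image('scene')
crop(S,247,175,80,8,[],'f.png')
cv2.imwrite('pics/f.png',cv2.imread('pics/f.png')[:,:640])
E
```

```text
t 30.15 pos [ 0.5882 -0.022   0.1034] z [ 0.0156  0.023  -0.9996] jawyaw 117.6 f [ 1.  -0.7  0.2] op 0.0341 q [-0.18  0.07  1.82  0.03  1.24 -2.24]
t 30.25 pos [ 0.5884 -0.0221  0.103 ] z [ 0.0163  0.0228 -0.9996] jawyaw 117.6 f [-0.4 -1.1 -1.1] op 0.0344 q [-0.18  0.07  1.82  0.03  1.24 -2.24]
t 30.35 pos [ 0.5878 -0.022   0.1021] z [ 0.0148  0.0231 -0.9996] jawyaw 117.6 f [-0.3  0.3 -1.4] op 0.0339 q [-0.18  0.07  1.82  0.03  1.24 -2.24]
t 30.45 pos [ 0.5875 -0.022   0.1017] z [ 0.014   0.0232 -0.9996] jawyaw 117.6 f [-0.4 -0.5 -0.8] op 0.0339 q [-0.18  0.07  1.82  0.03  1.24 -2.24]
```

View pics/f.png

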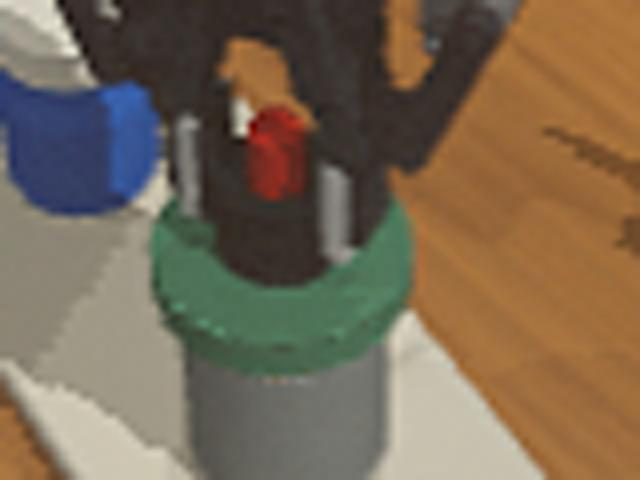

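Call:
step_arm --pt "0 0 0 0.012 0"

```text
t: 30.62
tool_pos: [0.5864, -0.0218, 0.1125]
tool_rot: [-0.746, 3.035, 0.032]
contact_force: [0.4, 1.4, -1.7]
opening: 0.034
```

```bash
python3 w.py
```

```text
t 30.675 pos [ 0.5881 -0.0221  0.1155] z [ 0.0154  0.023  -0.9996] jawyaw 117.6 f [ 0.2  0.2 -0.2] op 0.0338 q [-0.18  0.06  1.81  0.03  1.26 -2.24]
t 30.775 pos [ 0.5883 -0.0221  0.115 ] z [ 0.0163  0.0228 -0.9996] jawyaw 117.6 f [-0.5  0.5 -1.7] op 0.0339 q [-0.18  0.06  1.81  0.03  1.26 -2.24]
t 30.875 pos [ 0.5876 -0.022   0.114 ] z [ 0.0145  0.0231 -0.9996] jawyaw 117.6 f [ 0.5  0.  -0.5] op 0.0341 q [-0.18  0.06  1.81  0.03  1.26 -2.24]
t 30.975 pos [ 0.5873 -0.0219  0.1134] z [ 0.0135  0.0232 -0.9996] jawyaw 117.6 f [-0.3 -0.  -2.1] op 0.0339 q [-0.18  0.06  1.81  0.03  1.26 -2.24]
```

Call:
step_arm --pt "0 0 0 0.012 0"

```text
t: 31.1
tool_pos: [0.5862, -0.0217, 0.1243]
tool_rot: [-0.746, 3.035, 0.032]
contact_force: [-0.0, -0.7, -1.1]
opening: 0.0336
```

```bash
python3 w.py
```

```text
t 31.15 pos [ 0.5879 -0.022   0.1273] z [ 0.015   0.0231 -0.9996] jawyaw 117.6 f [2.  0.3 1.6] op 0.0337 q [-0.18  0.04  1.8   0.03  1.29 -2.24]
t 31.25 pos [ 0.5881 -0.0221  0.1269] z [ 0.0159  0.0228 -0.9996] jawyaw 117.6 f [-0.4 -0.9 -0.1] op 0.034 q [-0.18  0.04  1.8   0.03  1.28 -2.24]
t 31.35 pos [ 0.5875 -0.022   0.1258] z [ 0.0141  0.0231 -0.9996] jawyaw 117.6 f [ 0.2 -0.3 -2.3] op 0.0338 q [-0.18  0.04  1.8   0.03  1.28 -2.24]
t 31.45 pos [ 0.5871 -0.0219  0.1253] z [ 0.0132  0.0233 -0.9996] jawyaw 117.6 f [ 0.8 -0.1 -0.6] op 0.0339 q [-0.18  0.04  1.8   0.03  1.28 -2.24]
```

Call:
step_arm --pt "0 0 0 0.012 0"

```text
t: 31.58
tool_pos: [0.5861, -0.0217, 0.1361]
tool_rot: [-0.746, 3.035, 0.032]
contact_force: [-0.3, -0.1, -0.2]
opening: 0.0342
```

```bash
python3 w.py
```

```text
t 31.625 pos [ 0.5877 -0.022   0.1391] z [ 0.0147  0.0231 -0.9996] jawyaw 117.6 f [ 1.6 -0.2  0.6] op 0.0339 q [-0.18  0.03  1.79  0.03  1.31 -2.24]
t 31.725 pos [ 0.5879 -0.0221  0.1387] z [ 0.0155  0.0229 -0.9996] jawyaw 117.6 f [ 0.4  0.6 -0.1] op 0.0342 q [-0.18  0.03  1.79  0.03  1.31 -2.24]
t 31.825 pos [ 0.5873 -0.022   0.1376] z [ 0.0137  0.0232 -0.9996] jawyaw 117.6 f [ 0.5 -0.2 -2. ] op 0.0337 q [-0.18  0.03  1.8   0.03  1.31 -2.24]
t 31.925 pos [ 0.587  -0.0219  0.1371] z [ 0.0128  0.0234 -0.9996] jawyaw 117.6 f [-0.5  0.3 -0.9] op 0.0338 q [-0.18  0.03  1.8   0.03  1.31 -2.24]
```

Call:
step_arm --pt "0 0 0 0.012 0"

```text
t: 32.05
tool_pos: [0.586, -0.0217, 0.1479]
tool_rot: [-0.746, 3.036, 0.033]
contact_force: [0.1, 0.3, 0.1]
opening: 0.0339
```

```bash
python3 w.py;  python3 - <<'E'
from h import *
S=ctrl.get_image('scene')
crop(S,247,165,100,6,[],'f.png')
cv2.imwrite('pics/f.png',cv2.imread('pics/f.png')[:,:600])
E
```

```text
t 32.1 pos [ 0.5876 -0.022   0.151 ] z [ 0.0144  0.0231 -0.9996] jawyaw 117.6 f [ 0.8 -0.6 -0.6] op 0.0342 q [-0.18  0.02  1.78  0.03  1.33 -2.24]
t 32.2 pos [ 0.5878 -0.0221  0.1505] z [ 0.0152  0.0229 -0.9996] jawyaw 117.6 f [ 0.2 -0.5 -0.8] op 0.0339 q [-0.18  0.02  1.78  0.03  1.33 -2.24]
t 32.3 pos [ 0.5871 -0.0219  0.1494] z [ 0.0133  0.0232 -0.9996] jawyaw 117.6 f [-0.6  0.1 -1.7] op 0.0341 q [-0.18  0.02  1.79  0.03  1.33 -2.24]
t 32.4 pos [ 0.5868 -0.0219  0.1489] z [ 0.0125  0.0234 -0.9996] jawyaw 117.6 f [ 0.5 -0.4 -0.6] op 0.034 q [-0.18  0.02  1.79  0.03  1.33 -2.24]
```

View pics/f.png

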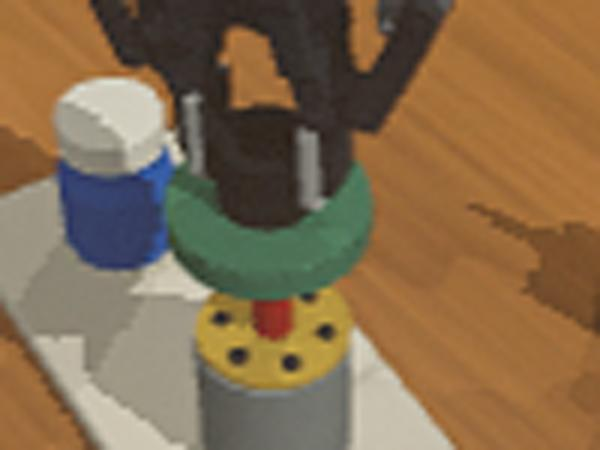

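Call:
step_arm --pt "0 0 0 0.012 0"

```text
t: 32.58
tool_pos: [0.5858, -0.0217, 0.1597]
tool_rot: [-0.746, 3.036, 0.033]
contact_force: [-0.0, 0.6, -0.2]
opening: 0.034
```

```bash
python3 w.py
```

```text
t 32.625 pos [ 0.5874 -0.0219  0.1627] z [ 0.0138  0.0232 -0.9996] jawyaw 117.6 f [1.  0.6 1. ] op 0.0334 q [-0.18  0.01  1.78  0.03  1.35 -2.23]
t 32.725 pos [ 0.5876 -0.022   0.1623] z [ 0.0148  0.023  -0.9996] jawyaw 117.6 f [ 0.2 -0.5 -1.4] op 0.0339 q [-0.18  0.01  1.78  0.03  1.35 -2.23]
t 32.825 pos [ 0.587  -0.0219  0.1612] z [ 0.013   0.0233 -0.9996] jawyaw 117.6 f [ 0.4  0.  -0.2] op 0.0342 q [-0.18  0.01  1.78  0.03  1.35 -2.23]
t 32.925 pos [ 0.5866 -0.0218  0.1607] z [ 0.0121  0.0235 -0.9997] jawyaw 117.6 f [0.5 0.2 0.1] op 0.0339 q [-0.18  0.01  1.78  0.03  1.35 -2.23]
```

Call:
step_arm --pt "0 0 0 0.015 0"

```text
t: 33.05
tool_pos: [0.5854, -0.0216, 0.1742]
tool_rot: [-0.746, 3.037, 0.034]
contact_force: [0.3, -0.3, -0.8]
opening: 0.0339
```

```bash
python3 w.py
```

```text
t 33.1 pos [ 0.5874 -0.022   0.1781] z [ 0.0141  0.0232 -0.9996] jawyaw 117.6 f [ 1.  -0.4  1.1] op 0.0342 q [-0.18 -0.01  1.76  0.03  1.37 -2.23]
t 33.2 pos [ 0.5877 -0.022   0.1775] z [ 0.0152  0.0229 -0.9996] jawyaw 117.6 f [ 0.6 -0.4 -1.5] op 0.0337 q [-0.18 -0.    1.76  0.03  1.37 -2.23]
t 33.3 pos [ 0.5869 -0.0219  0.1761] z [ 0.0129  0.0233 -0.9996] jawyaw 117.6 f [ 0.7  0.4 -1.1] op 0.0336 q [-0.18 -0.    1.76  0.03  1.37 -2.23]
t 33.4 pos [ 0.5865 -0.0218  0.1754] z [ 0.0117  0.0235 -0.9997] jawyaw 117.6 f [-0.2 -0.4 -1. ] op 0.0338 q [-0.18 -0.    1.77  0.03  1.37 -2.23]
```

Call:
step_arm --pt "0 0 0 0.02 0"

```text
t: 33.52
tool_pos: [0.5849, -0.0216, 0.1935]
tool_rot: [-0.747, 3.039, 0.035]
contact_force: [1.2, 0.1, -0.5]
opening: 0.0338
```

```bash
python3 w.py
```

```text
t 33.575 pos [ 0.5874 -0.022   0.1988] z [ 0.0145  0.0231 -0.9996] jawyaw 117.6 f [ 1.1 -0.3  2.4] op 0.0338 q [-0.18 -0.02  1.74  0.03  1.41 -2.23]
t 33.675 pos [ 0.5878 -0.022   0.198 ] z [ 0.0158  0.0228 -0.9996] jawyaw 117.6 f [-0.5  0.6 -0.1] op 0.0341 q [-0.18 -0.02  1.74  0.03  1.41 -2.23]
t 33.775 pos [ 0.5868 -0.0219  0.1961] z [ 0.0127  0.0233 -0.9996] jawyaw 117.6 f [-0.3 -0.8 -0.8] op 0.0342 q [-0.18 -0.02  1.75  0.03  1.41 -2.23]
t 33.875 pos [ 0.5863 -0.0218  0.1951] z [ 0.0112  0.0236 -0.9997] jawyaw 117.6 f [ 0.2  0.1 -0.9] op 0.0337 q [-0.18 -0.02  1.75  0.03  1.41 -2.23]
```

Call:
step_arm --pt "0 0 0 0.012 0"

```text
t: 34.0
tool_pos: [0.5852, -0.0216, 0.2057]
tool_rot: [-0.746, 3.038, 0.034]
contact_force: [1.3, 0.0, -0.9]
opening: 0.034
```

```bash
python3 w.py; python3 w.py;  python3 - <<'E'
from h import *
S=ctrl.get_image('scene');T=ctrl.get_image('top')
crop(S,247,165,128,6,[],'f.png')
cv2.imwrite('pics/f.png',cv2.imread('pics/f.png')[:,:768]); save(T,'t9.png'); save(S,'s9.png')
E
```

```text
t 34.05 pos [ 0.5867 -0.0219  0.2089] z [ 0.0124  0.0235 -0.9996] jawyaw 117.6 f [ 1.2  0.8 -0.7] op 0.034 q [-0.18 -0.03  1.73  0.03  1.43 -2.23]
t 34.15 pos [ 0.5869 -0.0219  0.2085] z [ 0.0133  0.0233 -0.9996] jawyaw 117.6 f [ 0.3  1.2 -0.2] op 0.0341 q [-0.18 -0.03  1.73  0.03  1.43 -2.23]
t 34.25 pos [ 0.5864 -0.0218  0.2074] z [ 0.0116  0.0236 -0.9997] jawyaw 117.6 f [-0.   0.8 -0.8] op 0.0338 q [-0.18 -0.03  1.74  0.03  1.43 -2.23]
t 34.35 pos [ 0.5861 -0.0218  0.2069] z [ 0.0108  0.0237 -0.9997] jawyaw 117.6 f [ 0.5  0.7 -0.7] op 0.0339 q [-0.18 -0.03  1.74  0.03  1.43 -2.23]
t 34.4 pos [ 0.5861 -0.0218  0.2068] z [ 0.0106  0.0237 -0.9997] jawyaw 117.6 f [-0.7  0.4 -1.4] op 0.0345 q [-0.18 -0.03  1.74  0.03  1.43 -2.23]
t 34.5 pos [ 0.5862 -0.0218  0.2069] z [ 0.0107  0.0237 -0.9997] jawyaw 117.6 f [ 0.1  0.4 -1.1] op 0.0336 q [-0.18 -0.03  1.74  0.03  1.43 -2.23]
t 34.6 pos [ 0.5862 -0.0218  0.2069] z [ 0.0108  0.0237 -0.9997] jawyaw 117.6 f [ 0.1 -0.4 -1.6] op 0.0338 q [-0.18 -0.03  1.74  0.03  1.43 -2.23]
t 34.7 pos [ 0.5862 -0.0218  0.207 ] z [ 0.011   0.0236 -0.9997] jawyaw 117.6 f [-0.5  0.4 -0.5] op 0.034 q [-0.18 -0.03  1.74  0.03  1.43 -2.23]
```

View pics/f.png

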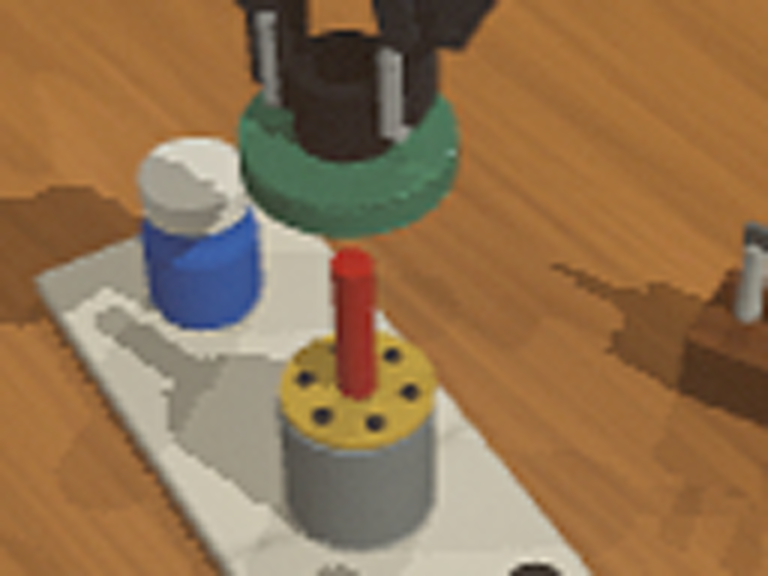

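View pics/s9.png

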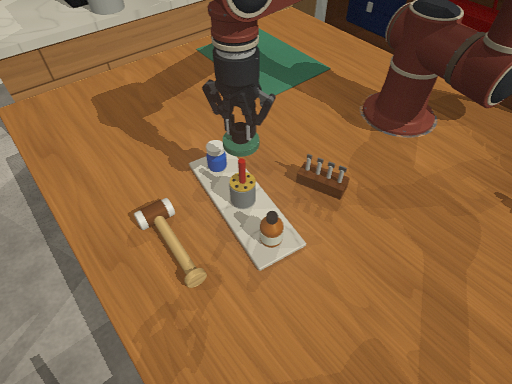

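```bash
python3 - <<'E'
from h import *
print(ctrl.finish_job()); st()
E
```

```text
the job is handed in; nothing more can be done
None
the job is handed in; nothing more can be done
```

The job is done and handed in at about 35 s of the 72 s allowed; no verdict was reported.

**What I did**
- I stood the tin upright on the slab midway between the bottle and the jar.
- I carried both lids by the red knob and lowered them until the inner lid seated. Contact came at the expected height, with about 8 N of push.
- I then lifted the green outer lid by its collar, straight up 121 mm in small steps. The side force on the tool stayed within about 2 N.

**Last checks**
- **Inner lid:** the final picture shows the brass lid sitting flat on the tin with the knob upright.
- **Outer lid:** it is held still, with its lower edge about 44 mm above the knob's top.
- **Other things:** the bottle, jar, punch block and mallet look unmoved. I judged this by eye.

**Small disagreements**
- **Tin position:** the scene camera put the tin about 2 mm from the arm's reading when it was placed, roughly (0.587, −0.021) against (0.590, −0.0215). The slab's centre is at about (0.589, −0.0215). I used the camera's position to guide the lid.
- **Tool tilt:** the tool picked up about 1.5° of tilt during the moves, which I could not correct. The held lid may be around 1° off level.

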